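Brush out the grinding jar and load it with balls from the curved track

TASK

Make the grinding jar ready for its next run. First scrub the inside of the empty jar with the jar brush: three full strokes, each down to the jar's floor and back up to its mouth, then stand the brush upright in its grey dish again. Then bring every grinding ball round the curved track to the open gap at its end, lift it out there and put it in the jar, which stays upright on the bench; leave the amber and the white bottle to the left of the track where they are.

Things in the scene. Friction and masses are not known exactly. Their poses are not given: they have to be found in the camera images.
- jar: steel grinding jar, loose, 0.7 kg: open round pot, outside diameter 112 mm, inside 104 mm, 93 mm tall, inner floor 8 mm above its underside. Origin at the centre of its underside, z up its axis
- brush: jar brush, 170 mm tall, 0.1 kg, standing on its flat round bristle head: white rigid head 64 mm diameter from 0 to 50 mm, blue round handle 18 mm diameter from 80 to 170 mm (grip at about 135 mm from above). Origin at the centre of the head's underside, z up to the handle. No ball may be in the jar for it to reach the floor
- dish: grey brush dish, fixed: inner floor 84 mm across, 4 mm above the bench; rim 12 mm high, 92 mm outside. Origin at the centre of its underside; the brush stands in it at the start
- track: fixed blue C-shaped track, centreline radius 88 mm; origin at the arc's centre, bench level. Its channel runs from a closed end at -32 deg (from its x axis, ccw from above) to +126 deg, where the walls end; the exit seat is 22 mm straight on, at +140 deg, 91 mm out. Floor 10 mm high, inside width 48, wall tops 51 mm; lips leave a 36 mm slot: balls are pushed there by shut fingers, not lifted
- track_gap (a point): centre of a ball resting in the exit seat, 28 mm above the bench. The seat is a round hole 24 mm wide in the floor; a ball sinks 3.6 mm and stays. The walls end 22 mm before it: fingers go down on both sides, square to the track's direction there (216 deg in the track's frame). A yellow end stop, 36 mm high, stands 25 mm past this point
- ball_0_center (a point): white ceramic grinding ball, 44 mm diameter, 0.13 kg, smooth (friction about 0.25), rolls with some drag; this point is its centre. Starts in the track's channel (centre 32 mm above the bench); absent in some starts
- ball_1_center (a point): white ceramic grinding ball, 44 mm diameter, 0.13 kg, smooth (friction about 0.25), rolls with some drag; this point is its centre. Starts in the track's channel (centre 32 mm above the bench); absent in some starts
- ball_2_center (a point): white ceramic grinding ball, 44 mm diameter, 0.13 kg, smooth (friction about 0.25), rolls with some drag; this point is its centre. Starts in the track's channel (centre 32 mm above the bench); absent in some starts
- stain_bottle: not to be disturbed: amber bottle with red cap, 58 mm diameter, 100 mm tall, standing; origin at its underside
- diluent_bottle: not to be disturbed: white bottle with blue cap, 52 mm diameter, 107 mm tall, standing; origin at its underside

How it is judged:
On the way, in this order (a step that is already met when the one before it is completed fails the run):
1. first stroke: the brush inside the jar, its head within 17 mm of the jar's floor (horizontal distance between brush and jar below 0.03 m and angle between brush's own z axis and vertical below 0.35 rad and z of brush in the frame of jar below 0.025 m), for 0.1 s.
2. the brush drawn up, its head 47 mm or more above the jar's floor, still over the jar (horizontal distance between brush and jar below 0.03 m and angle between brush's own z axis and vertical below 0.35 rad and z of brush in the frame of jar above 0.055 m), for 0.1 s.
3. second stroke down to within 17 mm of the floor (all of step 1), for 0.1 s.
4. drawn up again (all of step 2), for 0.1 s.
5. third stroke down to within 17 mm of the floor (all of step 3), for 0.1 s.
6. drawn up again (all of step 4), for 0.1 s.
At the end, for the whole second after the job is handed in: Every ball present lies inside the jar; the jar stands upright on the bench (within 6 deg); the brush stands upright (within 6 deg) in its dish, within 20 mm of the dish's centre, released and at rest (horizontal distance between each of ball_0_center, ball_1_center, ball_2_center and jar below 0.05 m and z of ball_0_center in the frame of jar between 0.02 and 0.095 m and z of ball_1_center in the frame of jar between 0.02 and 0.095 m and z of ball_2_center in the frame of jar between 0.02 and 0.095 m and angle between each of jar, brush's own z axis and vertical below 0.1 rad and height (world z) of jar between -0.01 and 0.01 m and linear speed of each of jar, brush below 0.02 m/s and horizontal distance between brush and dish below 0.02 m and z of brush in the frame of dish below 0.012 m); the robot touches nothing.
It fails at once if the amber bottle is pushed more than 25 mm or tipped over (distance of stain_bottle from where it was at the start of the episode above 0.025 m or angle between stain_bottle's own z axis and vertical above 0.4 rad).
It fails at once if the white bottle is pushed more than 25 mm or tipped over (distance of diluent_bottle from where it was at the start of the episode above 0.025 m or angle between diluent_bottle's own z axis and vertical above 0.4 rad).
Of ball_0, ball_1, ball_2 only 2 to 3 are there at a start; the rules pass over those that are not, and their reading is None.
At some moment in a run one of jar may be knocked a few centimetres aside while the robot is not near it.
It also fails if it takes over 210 s, if anything falls off the work surface, if the arm or the gripper's body presses on something with over 40 N, if the wrist force passes 120 N, or if a joint passes its speed limit or range.

ROBOT

A 6-joint arm with a two-finger parallel gripper is mounted at the origin on a cart in front of the work surface, level with it; the furniture and walls round the work are solid. World frame = base frame: x ahead of the robot, y to its left, z up, the work surface at z = 0. Lengths are in m, angles in rad, forces in N, time in s.
With the tool pointing down it reaches from about 0.35 to 0.875 m from the base axis. Payload 4.2 kg.
Tool frame: the origin (TCP) lies at the very end of the fingers, on their centre line; the grasp point (between the pads) lies manip.hold_point_z behind it (manip.hold_point_z is the distance from the TCP to the grasp point, in m); z points along the fingers, y is the line along which they close (so a half turn about z gives the same grasp; the last joint's range is limited). The gripper opens to 85 mm and grips with 20 to 120 N. Pads are 22 mm wide; open, the fingers measure 114 mm over their backs; the gripper's body (76 mm by 85 mm) begins 54 mm behind the grasp point. The pads swing forward as they close: fully open they stand 13 mm farther back than shut.
Start: joints at [-1.026, 0.385, 0.008, 0, -1.194, -0.259], TCP at [0.176, -0.6, 0.206] pointing down, gripper open.
Joint ranges: [-3.14, 3.14], [-1.21, 2.06], [-1.07, 1.41], [-3.16, 2.05], [-2.99, -0.16], [-3.1, 3.1]. Speed limits (rad/s): [2.79, 2.79, 3.14, 3.14, 3.14, 3.14].

INTERFACE

Orientations are given as a unit quaternion [x, y, z, w].
In Python, from bench import manip, imaging gives the robot as it stands. The module is installed in compiled form; this text tells all that it offers.
- The arm moves only by the tool move_arm, never from a script. Its argument "rows" is one flat list of numbers, 6 for each row, row after row: the shift along the tool's x, y, z each as a share of 0.1 m, from -1 to 1, then the turn, a rotation vector about the tool's x, y, z each as a share of pi/2 rad, from -1 to 1. A call has 1 to 8 rows; each row is the pose to reach, as a shift and turn from the pose commanded when the call began, along the tool's axes at that moment; what a row does not reach only later rows make up. A row lasts 1/12 s, in which the tool goes at most 41.7 mm and 7.16 degrees, less where a joint would pass 70% of its speed; a pose out of reach is approached as far as the arm can. A call with a number of a shift or a turn outside -1 to 1 is refused whole. A call with a gripper value outside its range is refused whole. "fingers" is the opening, from -1 (shut) to 1 (fully open), so that 0 is half open, set as the call begins (left out, the last holds). The fingers move at their own pace and stop on an object; "grip_force" is the grip in N (left out, the last holds). Time passes only in rows, so rows that repeat a pose let the fingers close. It gives the time, the measured TCP pose, the force, the opening and the grip force at its end, in the units of the state.
- manip.get_state(): the state, without advancing time (a new reading comes with each control period).
- imaging.camera(name): name is "scene" or "top" or "wrist"; returns a dict with "color" (420x560x3 uint8, red, green, blue), "fx", "fy", "cx", "cy" (pixels), "dist" ([k1, k2, p1, p2, k3] as OpenCV has them; the pictures are not rectified), "rvec" (rotation vector, rad) and "tvec" (3), from world to camera coordinates, as OpenCV has them. Camera axes: x right, y down, z forward; pixel columns grow to the right and rows downward; lengths in m; the calibration is good to about 2 mm. A picture is of the moment at which its call begins. There is no depth.
- manip.job_done(): hands the job in; it is judged then, once.
The state is a dict: "time": time; "joints": joint angles; "dq": joint speeds; "joint_torque": joint torques, N m; "tool_pos": TCP position; "orientation": TCP orientation; "force": force on the tool from outside, world axes, zero at the start; "ft_torque": the same for the moment, N m; "grip_width": opening from 0.0 (shut) to 1.0 (fully open); "grasp_force": force on a finger pad.
Only numpy, scipy, OpenCV 4.12 (cv2) and the standard library are available. Lean on these libraries where they do the work, as an engineer would, in place of code of your own. Each camera call takes 0.05 s, during which the arm holds its last target. There are 200 camera calls.

## Working session

There is one attempt and no reset: what is moved stays moved. The work goes in short steps, Python scripts to look and compute and a tool call to move; the robot and the scene stay as the last step left them, time stands still between calls to the robot, and variables do not carry over. Pictures are saved under pics/ and viewed, at most 14 in all, crops included, and the job is handed in when it is done.

Besides the shell and the picture viewer there is one more tool, called after ">>>" as a command line: name --argument value ..., lists and objects as JSON in quotes. move_arm: Moves the arm, as the interface text tells. Its arguments: {"type":"object","properties":{"rows":{"type":"array","items":{"type":"number"}},"fingers":{"type":"number"},"grip_force":{"type":"number"}},"required":["rows"]}

```bash
mkdir -p pics; ls; python3 - <<'E'
from bench import manip, imaging
import cv2,numpy as np
s=manip.get_state(); print({k:np.round(v,3) for k,v in s.items()}, manip.hold_point_z)
for n in("top","scene"):
    c=imaging.camera(n); cv2.imwrite(f"pics/{n}0.png",c["color"][:,:,::-1])
    R=cv2.Rodrigues(np.array(c["rvec"]))[0]; print(n,c["fx"],c["cx"],c["cy"],c["dist"],-R.T@np.array(c["tvec"]),R[2])
E
```

```text
pics
{'time': np.float64(0.0), 'joints': array([-1.026,  0.386,  0.007, -0.   , -1.194, -0.259]), 'dq': array([ 0.001, -0.   ,  0.001, -0.   , -0.002, -0.001]), 'joint_torque': array([-1.0000e-03, -3.9229e+01,  1.8839e+01,  4.1860e+00, -5.0000e-03,
        0.0000e+00]), 'tool_pos': array([ 0.176, -0.599,  0.205]), 'orientation': array([-0.142,  0.99 ,  0.001, -0.   ]), 'force': array([-0.557,  0.182, -0.228]), 'ft_torque': array([0.008, 0.023, 0.001]), 'grasp_force': np.float64(0.0), 'grip_width': np.float64(1.003)} 0.0187
top 467.7212652623349 283.05715850081384 200.68729742904694 [-0.10570604  0.          0.          0.          0.        ] [0.28781038 0.26782199 0.93529762] [ 0.19925842  0.03087013 -0.97946063]
scene 508.12010528303443 273.14939316201094 209.55533691837584 [-0.17817687  0.          0.          0.          0.        ] [-0.23522866 -0.07419248  0.73983012] [ 0.65946068  0.33226304 -0.67432401]
```

View pics/top0.png

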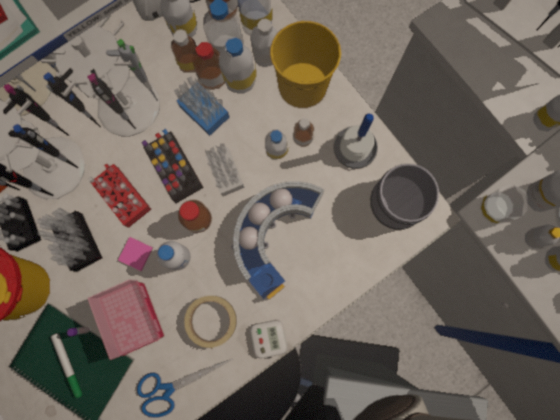

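View pics/scene0.png

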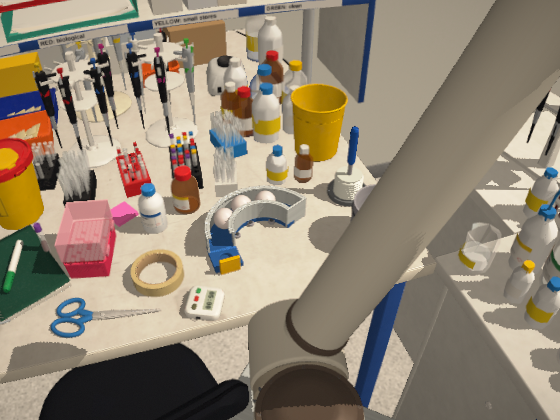

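The top view shows three balls at (280,198), (258,213) and (248,238). The track's closed end is at about (320,197) and its exit at (265,280), with the yellow stop at (272,292). The jar is at (407,196), the brush at (355,145) with its handle tip at (367,120). The two bottles to leave are at (195,215) and (172,256).

```bash
cat > h.py <<'E'
from bench import manip, imaging
import cv2,numpy as np
from scipy.spatial.transform import Rotation as Ro
from scipy.optimize import least_squares
def cam(n,save=None):
    c=imaging.camera(n)
    if save: cv2.imwrite(f"pics/{save}.png",c["color"][:,:,::-1])
    c["K"]=np.array([[c["fx"],0,c["cx"]],[0,c["fy"],c["cy"]],[0,0,1]]);c["R"]=cv2.Rodrigues(np.array(c["rvec"]))[0]
    c["o"]=-c["R"].T@np.array(c["tvec"]).ravel(); c["hsv"]=cv2.cvtColor(c["color"],cv2.COLOR_RGB2HSV); return c
def ray(c,uv):
    p=cv2.undistortPoints(np.array(uv,float).reshape(-1,1,2),c["K"],np.array(c["dist"])).reshape(-1,2)
    d=np.c_[p,np.ones(len(p))]@c["R"]; return d/np.linalg.norm(d,axis=1)[:,None]
def on(c,uv,z):
    d=ray(c,uv); return c["o"]+d*((z-c["o"][2])/d[:,2])[:,None]
def tri(c1,u1,c2,u2):
    A=0;b=0
    for c,u in((c1,u1),(c2,u2)):
        d=ray(c,u)[0];P=np.eye(3)-np.outer(d,d);A=A+P;b=b+P@c["o"]
    return np.linalg.solve(A,b)
def proj(c,P): return cv2.projectPoints(np.array(P,float).reshape(-1,1,3),np.array(c["rvec"]),np.array(c["tvec"]),c["K"],np.array(c["dist"]))[0].reshape(-1,2)
def circ(P):
    P=np.array(P)[:,:2];m=P.mean(0)
    r=least_squares(lambda q:np.hypot(*(P-q[:2]).T)-q[2],[*m,.05],loss='soft_l1',f_scale=.002).x; return r
def blobs(m,amin=30):
    n,l,s,ce=cv2.connectedComponentsWithStats(m.astype(np.uint8))
    return [(ce[i].round(1),s[i].tolist()) for i in range(1,n) if s[i][4]>=amin]
def tcp():
    s=manip.get_state(); return s["tool_pos"],Ro.from_quat(s["orientation"]),s
def go(target,yaw=None):
    """shift in tool axes in units of 0.1 m; yaw = world angle of tool's y axis; turn about tool z in shares"""
    p,R,s=tcp(); d=R.inv().apply(np.array(target)-p)/0.1
    out=d.round(3)
    y=R.apply([0,1,0]);a=np.arctan2(y[1],y[0])
    t=0
    if yaw is not None:
        t=-((yaw-a+np.pi/2)%np.pi-np.pi/2)/(np.pi/2)
    z=R.apply([0,0,1]); corr=R.inv().apply(np.cross(z,[0,0,-1]))/(np.pi/2)
    print("tcp",np.round(p,4),"yaw",round(np.degrees(a),1),"j6",round(s["joints"][5],2),"shift",out,"turnz",round(t,3),"tilt",corr.round(3),"F",np.round(s["force"],1),"g",round(float(s["grip_width"]),3),"t",s["time"])
E
python3 - <<'E'
from h import *
t=cam("top");s=cam("scene");H=t["hsv"]
blue=(abs(H[:,:,0].astype(int)-112)<14)&(H[:,:,1]>130)
print([b for b in blobs(blue) if b[0][0]>230])
Hs=s["hsv"];bs=(abs(Hs[:,:,0].astype(int)-112)<14)&(Hs[:,:,1]>130)
print([b for b in blobs(bs) if b[0][0]>190])
print("tip",tri(t,[(368,116)],s,[(354,128)]))
print("balls",on(t,[(280,198),(258,213),(248,238)],.032+.008))
print("jar",on(t,[(407,192)],.093), "dish",on(t,[(355,147)],.01))
print("track pts",on(t,[(325,190),(305,218),(265,283),(272,292)],.04))
print("bott",on(t,[(195,215),(172,256),(277,143),(304,132)],.1))
E
python3 - <<'E'
import cv2
a=cv2.imread('pics/top0.png')[100:320,220:460]
cv2.imwrite('pics/crop0.png',cv2.resize(a,None,fx=2.7,fy=2.7,interpolation=2)[:600])
E
```

```text
[(array([234.3,  46. ]), [227, 39, 15, 15, 180]), (array([368.4, 118.6]), [365, 115, 8, 9, 54]), (array([525.1, 346.8]), [478, 335, 82, 27, 944])]
[(array([364.3,  40.9]), [343, 0, 32, 102, 609]), (array([251.1,  10.5]), [239, 6, 25, 10, 193]), (array([263.9,  69.5]), [258, 64, 13, 12, 135]), (array([266. ,  87.9]), [260, 83, 13, 12, 116]), (array([352.8, 144.5]), [348, 126, 11, 39, 273]), (array([216.1, 139.9]), [210, 130, 15, 22, 136]), (array([238.8, 147.7]), [231, 138, 16, 19, 195]), (array([277. , 150.3]), [273, 145, 9, 11, 83]), (array([550.6, 172.5]), [544, 168, 14, 11, 100]), (array([548.4, 209.3]), [538, 191, 22, 30, 219]), (array([259.9, 219. ]), [252, 218, 18, 4, 43]), (array([220.3, 245.8]), [209, 224, 30, 48, 753]), (array([554.1, 283.7]), [547, 277, 13, 15, 142]), (array([377.5, 341.7]), [355, 282, 50, 125, 2247])]
tip [0.61466721 0.16948213 0.171978  ]
balls [[0.47432218 0.30278131 0.04      ]
 [0.43823917 0.34038146 0.04      ]
 [0.38702653 0.35133719 0.04      ]]
jar [[0.51123294 0.06918272 0.093     ]] dish [[0.61171535 0.16701414 0.01      ]]
track pts [[0.50392359 0.21792862 0.04      ]
 [0.44267173 0.24866098 0.04      ]
 [0.30754566 0.30513368 0.04      ]
 [0.29298719 0.28937308 0.04      ]]
bott [[0.4066345  0.44824432 0.1       ]
 [0.32681037 0.4751647  0.1       ]
 [0.56501521 0.32247791 0.1       ]
 [0.59446361 0.27564823 0.1       ]]
```

View pics/crop0.png

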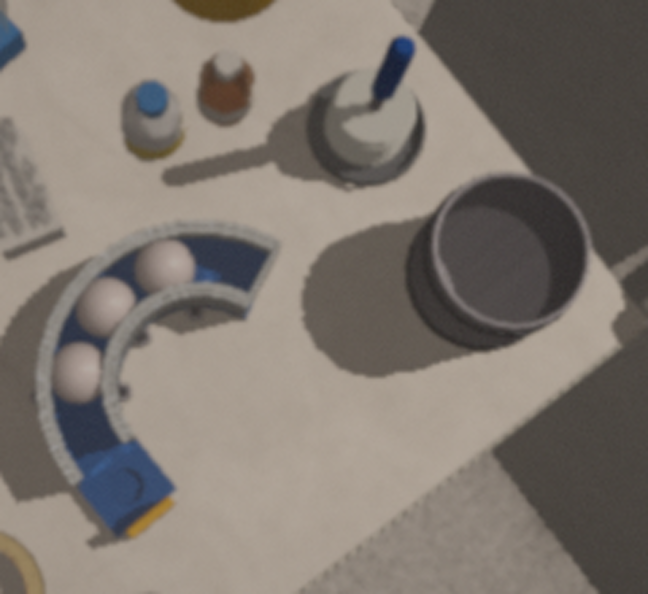

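```bash
python3 - <<'E'
from h import *
t=cam("top")
f=lambda L:np.array(L,float)/2.7+[220,100]
O=on(t,f([(245,240),(190,236),(140,248),(90,282),(62,330),(52,380),(58,430),(78,472)]),.051)
I=on(t,f([(225,288),(180,284),(150,298),(125,325),(108,360),(105,400),(113,430)]),.051)
B=on(t,f([(166,266),(106,307),(78,372)]),.032)
def res(q): return np.r_[np.hypot(*(O[:,:2]-q[:2]).T)-.106-q[2],np.hypot(*(I[:,:2]-q[:2]).T)-.070+q[2]]
r=least_squares(res,[.4,.27,0]);print(r.x,(r.fun*1000).round(1))
c=r.x[:2]
for n,P in(("O",O),("I",I),("ball",B),("end",on(t,f([(278,243),(245,318)]),.051)),("seat",on(t,f([(122,486)]),.01)),("stop",on(t,f([(150,516)]),.036))):
    d=P[:,:2]-c;print(n,P[:,:2].round(4).tolist() if n not in"OI" else"",np.hypot(*d.T).round(4),np.degrees(np.arctan2(d[:,1],d[:,0])).round(1))
# jar rim : grey ring outer edge
J=on(t,f([(433,250),(445,210),(475,182),(510,173),(550,187),(585,225),(589,260),(572,300),(540,325),(500,328),(460,308)]),.093)
q=circ(J);print("jar",q,((np.hypot(*(J[:,:2]-q[:2]).T)-q[2])*1000).round(1))
D=on(t,f([(306,130),(312,100),(325,170),(345,185),(375,185),(410,165),(424,125),(415,95)]),.012)
q=circ(D);print("dish",q)
go([.5,.07,.25],0)
E
```

```text
[3.93225344e-01 2.61104102e-01 3.32766788e-04] [ 0.6 -0.7 -0.2  0.9 -0.4 -0.5  0.2  0.8 -0.5  2.2  0.8 -1.6 -1.4 -0.1
  1.5]
O  [0.107  0.1056 0.1061 0.1073 0.106  0.1058 0.1066 0.1071] [ -8.   13.5  33.6  57.1  78.6  98.2 117.4 134.9]
I  [0.0692 0.0718 0.0705 0.0681 0.0683 0.0696 0.0711] [ -4.8  21.5  40.6  62.4  85.8 109.5 127.3]
ball [[0.4754, 0.3], [0.4386, 0.3384], [0.3886, 0.3504]] [0.0909 0.0896 0.0895] [25.4 59.6 93. ]
end [[0.5007, 0.2225], [0.4429, 0.2381]] [0.1142 0.0548] [-19.8 -24.9]
seat [[0.314, 0.307]] [0.0915] [149.9]
stop [[0.2957, 0.2831]] [0.1] [167.3]
jar [0.51046308 0.06428866 0.05460475] [ 0.2 -1.  -0.5  0.9 -0.3  1.3 -0.3 -1.6 -0.   0.5  0.6]
dish [0.61051118 0.16677053 0.04629933]
tcp [ 0.1761 -0.5994  0.2057] yaw 106.4 j6 -0.26 shift [-4.994  5.51  -0.438] turnz -0.818 tilt [ 0.001 -0.     0.   ] F [-0.5  0.3  0.2] g 0.998 t 0.25
```

Estimates so far: track centre (0.393,0.261) turned about 10°, seat (0.314,0.307), jar (0.510,0.064), brush (0.612,0.168). Next I move above the brush.

>>> move_arm --rows '[-0.9,0.87,-0.3,0,0,0,-0.9,0.87,-0.3,0,0,0,-0.9,0.87,-0.3,0,0,0,-0.9,0.87,-0.3,0,0,0]' --fingers 0.2

```text
time: 0.58
tool_pos: [0.2403, -0.4875, 0.2386]
orientation: [-0.145, 0.989, -0.001, 0.001]
force: [-0.4, 0.1, 0.1]
grip_width: 0.599
grasp_force: 0.0
```

>>> move_arm --rows '[-0.9,0.87,-0.3,0,0,0,-0.9,0.87,-0.3,0,0,0,-0.9,0.87,-0.3,0,0,0,-0.9,0.87,-0.3,0,0,0]'

```text
time: 0.92
tool_pos: [0.3024, -0.3788, 0.2685]
orientation: [-0.145, 0.989, -0.001, 0.002]
force: [0.1, 0.4, -1.2]
grip_width: 0.598
grasp_force: 0.0
```

>>> move_arm --rows '[-0.9,0.87,0,0,0,0,-0.9,0.87,0,0,0,0,-0.9,0.87,0,0,0,0,-0.9,0.87,0,0,0,0]'

```text
time: 1.25
tool_pos: [0.3642, -0.2688, 0.2664]
orientation: [-0.146, 0.989, 0.0, 0.001]
force: [-1.0, 0.3, -0.3]
grip_width: 0.598
grasp_force: 0.0
```

>>> move_arm --rows '[-0.9,0.87,0,0,0,0,-0.9,0.87,0,0,0,0,-0.9,0.87,0,0,0,0,-0.9,0.87,0,0,0,0]'

```text
time: 1.58
tool_pos: [0.4263, -0.1602, 0.2661]
orientation: [-0.146, 0.989, 0.0, 0.001]
force: [-1.1, 0.5, 0.6]
grip_width: 0.595
grasp_force: 0.0
```

>>> move_arm --rows '[-0.9,0.87,0,0,0,0,-0.9,0.87,0,0,0,0,-0.9,0.87,0,0,0,0,-0.9,0.87,0,0,0,0]'

```text
time: 1.92
tool_pos: [0.4883, -0.0515, 0.2656]
orientation: [-0.145, 0.989, 0.0, 0.0]
force: [-0.9, -1.0, -0.2]
grip_width: 0.599
grasp_force: 0.0
```

>>> move_arm --rows '[-0.9,0.87,0,0,0,0,-0.9,0.87,0,0,0,0,-0.9,0.87,0,0,0,0,-0.9,0.87,0,0,0,0]'

```text
time: 2.25
tool_pos: [0.5502, 0.0576, 0.2648]
orientation: [-0.144, 0.99, 0.0, 0.0]
force: [0.7, -0.8, 0.9]
grip_width: 0.602
grasp_force: 0.0
```

```bash
python3 - <<'E'
from h import *
go([.612,.168,.26])
w=cam("wrist","w1"); print(proj(w,[[.612,.168,.174],[.612,.168,.06],[.51,.064,.093]]))
E
```

```text
tcp [0.5502 0.0576 0.2648] yaw 106.6 j6 -1.68 shift [-0.908  0.881  0.049] turnz 0 tilt [ 0.  0. -0.] F [ 0.7 -0.8  0.9] g 0.602 t 2.25
[[370.30560382 290.7404542 ]
 [345.76544163 244.52198661]
 [296.21583041 151.20710078]]
```

View pics/w1.png

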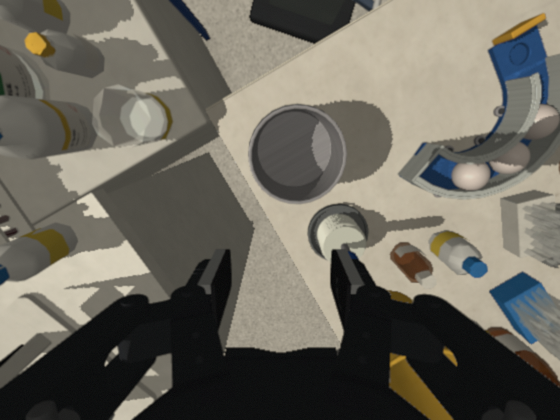

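The wrist view shows the jar at (298,154), the dish at (340,232), and the track exit seat at (518,55). The jar's projection agrees with my estimate.

```bash
python3 - <<'E'
from h import *
w=cam("wrist")
print("dish",circ(on(w,[(309,232),(317,211),(340,204),(362,212),(368,232),(360,250)],.012)))
print("jar",circ(on(w,[(249,150),(256,125),(275,108),(300,104),(325,113),(342,135),(345,160),(336,184),(318,199),(295,204),(270,194),(253,170)],.093)))
print("head",circ(on(w,[(317,226),(326,212),(343,206),(361,216),(366,232)],.054)))
print("seat",on(w,[(517,53)],.01))
E
```

```text
dish [0.61038954 0.16480085 0.04503518]
jar [0.51256946 0.06449217 0.05518616]
head [0.59427779 0.15450193 0.03351041]
seat [[0.31680468 0.30089308 0.01      ]]
```

>>> move_arm --rows '[-0.91,0.88,0.2,0,0,0,-0.91,0.88,0.2,0,0,0,-0.91,0.88,0.2,0,0,0,-0.91,0.88,0.2,0,0,0,-0.91,0.88,0.2,0,0,0]'

```text
time: 2.77
tool_pos: [0.6098, 0.1636, 0.2443]
orientation: [-0.143, 0.99, -0.001, -0.002]
force: [0.2, -0.1, -0.5]
grip_width: 0.599
grasp_force: 0.0
```

```bash
python3 - <<'E'
from h import *
go([.612,.168,.12])
w=cam("wrist","w2"); print(proj(w,[[.612,.168,.174],[.51,.064,.093]]))
H=w["hsv"]; b=(abs(H[:,:,0].astype(int)-112)<14)&(H[:,:,1]>110); print([x for x in blobs(b,60)])
E
```

```text
tcp [0.6098 0.1636 0.2443] yaw 106.4 j6 -1.8 shift [-0.038  0.036  1.243] turnz 0 tilt [-0.    -0.002  0.   ] F [ 0.2 -0.1 -0.5] g 0.599 t 2.7667
[[284.80936144 211.82540221]
 [211.51840146  62.91024025]]
[(array([460.2,  13.3]), [456, 0, 7, 30, 92]), (array([502.5,   9. ]), [496, 0, 13, 20, 226]), (array([485.3,  66.4]), [474, 61, 20, 14, 93]), (array([388.3, 101. ]), [365, 82, 47, 39, 1048]), (array([448.5, 107.5]), [439, 96, 21, 22, 146]), (array([283.4, 206.6]), [275, 188, 18, 37, 538]), (array([425.5, 205.9]), [414, 196, 24, 21, 388]), (array([481.5, 255.2]), [454, 225, 57, 78, 1565]), (array([129.9, 414.5]), [124, 409, 12, 11, 82])]
```

View pics/w2.png

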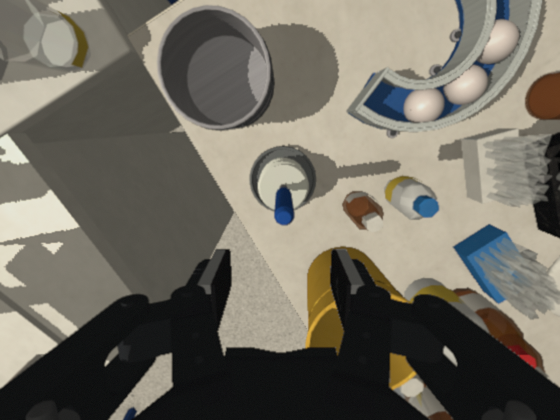

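The handle tip is at (284,214), as predicted. I descend and grip.

>>> move_arm --rows '[-0.03,0.03,0.35,0,0,0,-0.03,0.03,0.7,0,0,0,-0.03,0.03,1.0,0,0,0]'

```text
time: 3.07
tool_pos: [0.611, 0.1651, 0.146]
orientation: [-0.141, 0.99, 0.0, 0.001]
force: [0.2, 0.3, -0.7]
grip_width: 0.6
grasp_force: 0.0
```

>>> move_arm --rows '[0,0,0.23,0,0,0,0,0,0.23,0,0,0,0,0,0.23,0,0,0]'

```text
time: 3.32
tool_pos: [0.6113, 0.1652, 0.1236]
orientation: [-0.142, 0.99, -0.001, -0.001]
force: [0.1, -0.9, -0.2]
grip_width: 0.599
grasp_force: 0.0
```

>>> move_arm --rows '[0,0,0,0,0,0,0,0,0,0,0,0,0,0,0,0,0,0,0,0,0,0,0,0,0,0,0,0,0,0,0,0,0,0,0,0]' --fingers -1 --grip_force 40

```text
time: 3.82
tool_pos: [0.613, 0.1676, 0.1259]
orientation: [-0.143, 0.99, 0.0, 0.002]
force: [-1.3, -0.5, 6.8]
grip_width: 0.195
grasp_force: 39.7
```

```bash
python3 - <<'E'
from h import *
go([.5115,.0643,.24]); 
E
```

```text
tcp [0.613  0.1676 0.1259] yaw 106.4 j6 -1.81 shift [ 1.261 -0.705 -1.146] turnz 0 tilt [-0.     0.003  0.   ] F [-1.3 -0.5  6.8] g 0.195 t 3.8167
```

>>> move_arm --rows '[0,0,-0.3,0,0,0,0,0,-0.6,0,0,0,0,0,-0.9,0,0,0]'

```text
time: 4.07
tool_pos: [0.611, 0.1671, 0.2139]
orientation: [-0.142, 0.99, -0.0, -0.001]
force: [0.7, 1.6, -0.8]
grip_width: 0.195
grasp_force: 39.1
```

>>> move_arm --rows '[0,0,-0.3,0,0,0,0,0,-0.3,0,0,0,0,0,-0.3,0,0,0]'

```text
time: 4.32
tool_pos: [0.6123, 0.1678, 0.2456]
orientation: [-0.142, 0.99, 0.001, 0.002]
force: [-0.2, 1.2, -0.8]
grip_width: 0.196
grasp_force: 39.2
```

>>> move_arm --rows '[0.3,-0.17,0,0,0,0,0.6,-0.34,0,0,0,0,0.9,-0.5,0,0,0,0,0.9,-0.5,0,0,0,0]'

```text
time: 4.65
tool_pos: [0.5338, 0.0902, 0.2417]
orientation: [-0.141, 0.99, -0.0, -0.004]
force: [-0.1, 1.0, -0.4]
grip_width: 0.19
grasp_force: 39.2
```

>>> move_arm --rows '[0.2,-0.1,0,0,0,0,0.36,-0.2,0,0,0,0,0.36,-0.2,0,0,0,0,0.36,-0.2,0,0,0,0]'

```text
time: 4.98
tool_pos: [0.5096, 0.0641, 0.2424]
orientation: [-0.142, 0.99, 0.0, -0.001]
force: [0.5, -0.0, -1.2]
grip_width: 0.191
grasp_force: 39.2
```

```bash
python3 - <<'E'
from h import *
go([.5115,.0643,.14]); 
c=cam("top","t2"); cv2.imwrite("pics/t2c.png",cv2.resize(c["color"][80:300,220:460,::-1],None,fx=2.7,fy=2.7))
E
```

```text
tcp [0.5096 0.0641 0.2424] yaw 106.3 j6 -1.73 shift [-0.021 -0.003  1.024] turnz 0 tilt [ 0.    -0.001 -0.   ] F [ 0.5 -0.  -1.2] g 0.191 t 4.9833
```

View pics/t2c.png

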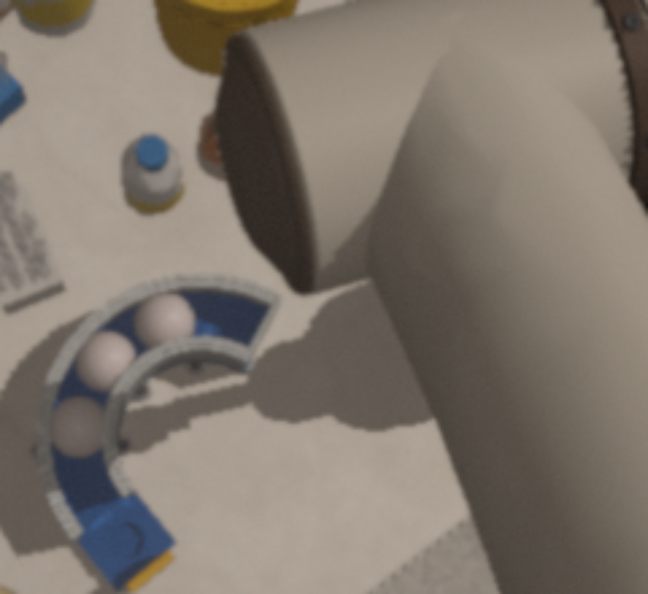

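The arm hides the jar in the top view; the balls have not moved. I check the jar with the wrist camera.

```bash
python3 - <<'E'
from h import *
w=cam("wrist","w3"); P=[[.5115+.056*np.cos(a),.0643+.056*np.sin(a),.093] for a in np.arange(0,6.28,.52)]
im=w["color"][:,:,::-1].copy()
for u in proj(w,P): cv2.circle(im,tuple(int(v) for v in u),2,(0,0,255),-1)
cv2.imwrite("pics/w3m.png",im)
E
```

```text
(no output)
```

View pics/w3m.png

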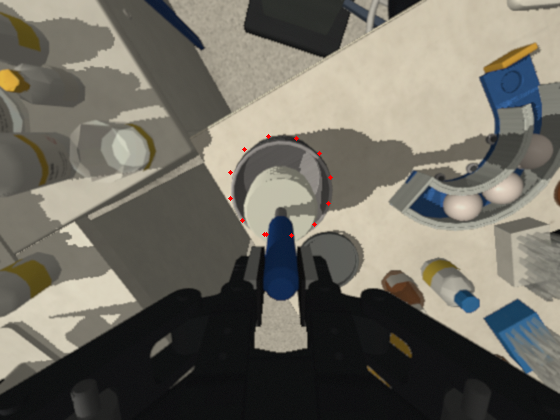

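The dots for the expected rim fall on the jar's rim, so the jar is still in place and the brush is over it. I begin the strokes.

>>> move_arm --rows '[-0.02,0,0.3,0,0,0,-0.02,0,0.6,0,0,0,-0.02,0,0.9,0,0,0,-0.02,0,1.0,0,0,0,-0.02,0,1.0,0,0,0]'

```text
time: 5.5
tool_pos: [0.5108, 0.0648, 0.14]
orientation: [-0.142, 0.99, -0.001, -0.004]
force: [0.2, 0.5, 0.1]
grip_width: 0.193
grasp_force: 39.1
```

>>> move_arm --rows '[0,0,0.05,0,0,0,0,0,0.05,0,0,0,0,0,0.05,0,0,0,0,0,0.05,0,0,0]'

```text
time: 5.83
tool_pos: [0.5134, 0.0655, 0.1396]
orientation: [-0.143, 0.99, 0.0, 0.001]
force: [-0.8, -0.4, -0.9]
grip_width: 0.19
grasp_force: 39.2
```

```bash
python3 - <<'E'
from h import *
go([.5115,.0643,.137])
E
```

```text
tcp [0.5134 0.0655 0.1396] yaw 106.4 j6 -1.73 shift [ 0.022 -0.006  0.026] turnz 0 tilt [ 0.     0.002 -0.   ] F [-0.8 -0.4 -0.9] g 0.19 t 5.8333
```

>>> move_arm --rows '[0,0,0.05,0,0,0,0,0,0.05,0,0,0,0,0,0.05,0,0,0,0,0,0.05,0,0,0]'

```text
time: 6.17
tool_pos: [0.5125, 0.0651, 0.1334]
orientation: [-0.142, 0.99, 0.0, 0.0]
force: [0.9, 0.2, -1.0]
grip_width: 0.196
grasp_force: 39.2
```

>>> move_arm --rows '[0,0,0.04,0,0,0,0,0,0.04,0,0,0,0,0,0.04,0,0,0,0,0,0.04,0,0,0]'

```text
time: 6.5
tool_pos: [0.513, 0.0652, 0.1299]
orientation: [-0.143, 0.99, -0.0, 0.001]
force: [-0.7, -0.0, 4.4]
grip_width: 0.195
grasp_force: 39.7
```

The head touched the floor at TCP z 0.130. The remaining strokes are 75 mm up and 72 mm down.

>>> move_arm --rows '[0,0,-0.3,0,0,0,0,0,-0.6,0,0,0,0,0,-0.75,0,0,0,0,0,-0.75,0,0,0,0,0,-0.75,0,0,0,0,0,-0.75,0,0,0]'

```text
time: 7.0
tool_pos: [0.5112, 0.0649, 0.2025]
orientation: [-0.142, 0.99, 0.0, -0.002]
force: [-0.4, -1.0, -0.8]
grip_width: 0.193
grasp_force: 39.3
```

>>> move_arm --rows '[0,0,0.3,0,0,0,0,0,0.6,0,0,0,0,0,0.72,0,0,0,0,0,0.72,0,0,0,0,0,0.72,0,0,0,0,0,0.72,0,0,0,0,0,0.72,0,0,0]'

```text
time: 7.58
tool_pos: [0.512, 0.065, 0.1315]
orientation: [-0.142, 0.99, -0.0, -0.001]
force: [0.4, 0.3, -1.1]
grip_width: 0.192
grasp_force: 42.1
```

>>> move_arm --rows '[0,0,-0.3,0,0,0,0,0,-0.6,0,0,0,0,0,-0.75,0,0,0,0,0,-0.75,0,0,0,0,0,-0.75,0,0,0,0,0,-0.75,0,0,0]'

```text
time: 8.08
tool_pos: [0.5114, 0.0649, 0.206]
orientation: [-0.142, 0.99, 0.0, -0.001]
force: [1.1, 1.0, -1.6]
grip_width: 0.192
grasp_force: 42.1
```

>>> move_arm --rows '[0,0,0.3,0,0,0,0,0,0.6,0,0,0,0,0,0.75,0,0,0,0,0,0.75,0,0,0,0,0,0.75,0,0,0,0,0,0.75,0,0,0,0,0,0.75,0,0,0]'

```text
time: 8.67
tool_pos: [0.5127, 0.0653, 0.1325]
orientation: [-0.142, 0.99, 0.0, 0.0]
force: [0.5, -0.4, -0.7]
grip_width: 0.193
grasp_force: 44.5
```

>>> move_arm --rows '[0,0,-0.3,0,0,0,0,0,-0.6,0,0,0,0,0,-0.75,0,0,0,0,0,-0.75,0,0,0,0,0,-0.75,0,0,0,0,0,-0.75,0,0,0]'

```text
time: 9.17
tool_pos: [0.5116, 0.065, 0.2064]
orientation: [-0.142, 0.99, 0.0, -0.001]
force: [0.1, 0.6, -1.6]
grip_width: 0.192
grasp_force: 44.5
```

>>> move_arm --rows '[0,0,-0.37,0,0,0,0,0,-0.37,0,0,0,0,0,-0.37,0,0,0]'

```text
time: 9.42
tool_pos: [0.5131, 0.0654, 0.2449]
orientation: [-0.142, 0.99, 0.0, 0.001]
force: [-0.2, 0.8, -0.9]
grip_width: 0.189
grasp_force: 44.6
```

```bash
python3 - <<'E'
from h import *
go([.611,.1665,.238])
E
```

```text
tcp [0.5131 0.0654 0.2449] yaw 106.4 j6 -1.73 shift [-1.224  0.694  0.072] turnz 0 tilt [0.    0.002 0.   ] F [-0.2  0.8 -0.9] g 0.189 t 9.4167
```

>>> move_arm --rows '[-0.3,0.17,0,0,0,0,-0.6,0.34,0,0,0,0,-0.9,0.5,0,0,0,0,-0.9,0.5,0,0,0,0]'

```text
time: 9.75
tool_pos: [0.5874, 0.1418, 0.2404]
orientation: [-0.143, 0.99, -0.0, -0.001]
force: [-0.7, 0.4, -0.5]
grip_width: 0.186
grasp_force: 44.6
```

>>> move_arm --rows '[-0.33,0.195,0,0,0,0,-0.33,0.195,0,0,0,0,-0.33,0.195,0,0,0,0]'

```text
time: 10.0
tool_pos: [0.6106, 0.1672, 0.2407]
orientation: [-0.143, 0.99, -0.001, -0.003]
force: [-0.3, -0.8, -1.3]
grip_width: 0.197
grasp_force: 44.6
```

>>> move_arm --rows '[0,0,0.3,0,0,0,0,0,0.6,0,0,0,0,0,0.9,0,0,0,0,0,1.0,0,0,0,0,0,1.0,0,0,0]'

```text
time: 10.42
tool_pos: [0.6082, 0.165, 0.1405]
orientation: [-0.142, 0.99, -0.001, -0.004]
force: [0.1, -0.1, -0.3]
grip_width: 0.196
grasp_force: 44.5
```

>>> move_arm --rows '[0,0,0.08,0,0,0,0,0,0.15,0,0,0,0,0,0.17,0,0,0,0,0,0.17,0,0,0]'

```text
time: 10.75
tool_pos: [0.611, 0.1665, 0.1276]
orientation: [-0.142, 0.99, 0.0, 0.0]
force: [-0.1, 0.0, -0.9]
grip_width: 0.198
grasp_force: 44.5
```

```bash
python3 - <<'E'
from h import *
go([.611,.1665,.124])
E
```

```text
tcp [0.611  0.1665 0.1276] yaw 106.4 j6 -1.81 shift [-0.    -0.     0.036] turnz 0 tilt [0. 0. 0.] F [-0.1  0.  -0.9] g 0.198 t 10.75
```

>>> move_arm --rows '[0,0,0.03,0,0,0,0,0,0.03,0,0,0,0,0,0.03,0,0,0]'

```text
time: 11.0
tool_pos: [0.611, 0.1666, 0.1245]
orientation: [-0.142, 0.99, 0.0, 0.0]
force: [0.2, 0.2, -1.2]
grip_width: 0.188
grasp_force: 44.5
```

>>> move_arm --rows '[0,0,0,0,0,0,0,0,0,0,0,0,0,0,0,0,0,0,0,0,0,0,0,0,0,0,0,0,0,0]' --fingers 0.2

```text
time: 11.42
tool_pos: [0.611, 0.1666, 0.1244]
orientation: [-0.142, 0.99, 0.0, 0.0]
force: [0.7, -0.4, 0.5]
grip_width: 0.598
grasp_force: 0.0
```

>>> move_arm --rows '[0,0,-0.2,0,0,0,0,0,-0.5,0,0,0,0,0,-0.8,0,0,0,0,0,-1,0,0,0]'

```text
time: 11.75
tool_pos: [0.6119, 0.1667, 0.2275]
orientation: [-0.143, 0.99, 0.0, 0.002]
force: [1.5, -0.1, -0.0]
grip_width: 0.6
grasp_force: 0.0
```

```bash
python3 - <<'E'
from h import *
a=np.radians(10);c=np.array([.393,.261])
for th in(45,0): print(c+.088*np.array([np.cos(a+np.radians(th)),np.sin(a+np.radians(th))]))
go([.44,.25,.26],np.radians(136))
w=cam("wrist","w4")
E
```

```text
[0.44347473 0.33308538]
[0.47966308 0.27628104]
tcp [0.6119 0.1667 0.2275] yaw 106.4 j6 -1.81 shift [ 1.412  1.285 -0.33 ] turnz -0.329 tilt [-0.     0.003 -0.   ] F [ 1.5 -0.1 -0. ] g 0.6 t 11.75
```

View pics/w4.png

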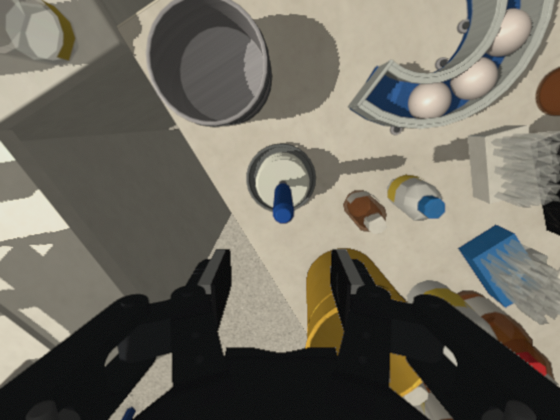

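The brush stands upright in its dish at (281,180), and the balls are unchanged. I shut the fingers and go above the closed end, behind the last ball.

>>> move_arm --rows '[0.25,0.3,0,0,0,0,0.55,0.65,0,0,0,0,0.55,0.65,0,0,0,0]' --fingers -1

```text
time: 12.05
tool_pos: [0.5358, 0.2151, 0.2244]
orientation: [-0.144, 0.99, 0.001, -0.001]
force: [-0.8, -0.6, 0.2]
grip_width: 0.182
grasp_force: 0.0
```

>>> move_arm --rows '[0.25,0.3,0,0,0,0.05,0.46,0.56,0.2,0,0,0.15,0.46,0.56,0.2,0,0,0.227,0.46,0.56,0.2,0,0,0.227,0.46,0.56,0.2,0,0,0.227]'

```text
time: 12.47
tool_pos: [0.4793, 0.2545, 0.2041]
orientation: [0.035, 0.999, -0.0, -0.0]
force: [0.8, 0.3, 0.3]
grip_width: 0.002
grasp_force: 0.0
```

```bash
python3 - <<'E'
from h import *
go([.481,.255,.025],np.radians(86))
w=cam("wrist","w5")
im=w["color"][:,:,::-1].copy()
c=np.array([.393,.261])
for r in(.07,.106):
  for a in range(-10,137,12):
    u=proj(w,[[c[0]+r*np.cos(np.radians(a)),c[1]+r*np.sin(np.radians(a)),.051]])[0]; cv2.circle(im,tuple(int(v) for v in u),1,(0,0,255),-1)
a=np.radians(150);u=proj(w,[[c[0]+.091*np.cos(a),c[1]+.091*np.sin(a),.01]])[0];cv2.circle(im,tuple(int(v) for v in u),2,(0,255,0),-1);print(u)
cv2.imwrite("pics/w5m.png",im)
E
```

```text
tcp [0.4793 0.2545 0.2041] yaw 86.0 j6 -2.43 shift [-0.017  0.007  1.791] turnz 0.0 tilt [-0. -0. -0.] F [0.8 0.3 0.3] g 0.002 t 12.4667
[317.63876305  24.22334474]
```

View pics/w5m.png

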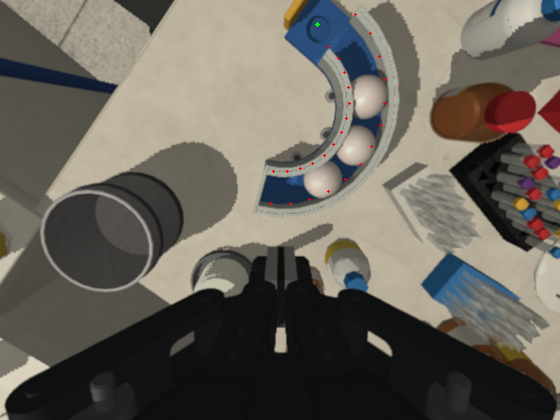

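The projected slot dots and the green seat point match the track, with the seat at about (318,27). The balls are at (322,180), (354,146) and (368,96).

```bash
python3 - <<'E'
from h import *
w=cam("wrist");c=np.array([.393,.261])
for u in[(322,180),(354,146),(368,96)]:
    P=on(w,[u],.033)[0];d=P[:2]-c;print(P.round(4),np.hypot(*d),np.degrees(np.arctan2(d[1],d[0])))
print(on(w,[(318,27)],.01), proj(w,[[.481,.255,.051]]))
E
```

```text
[0.479  0.3032 0.033 ] 0.09578807087850433 26.11623098233271
[0.443  0.3399 0.033 ] 0.09342302584563233 57.63102662909454
[0.3917 0.3547 0.033 ] 0.09369248781816099 90.80250309577832
[[0.31725013 0.30664088 0.01      ]] [[280.44697818 187.86411358]]
```

>>> move_arm --rows '[-0.01,0,0.3,0,0,0,-0.01,0,0.6,0,0,0,-0.01,0,0.9,0,0,0,-0.01,0,1.0,0,0,0]'

```text
time: 12.9
tool_pos: [0.4789, 0.2519, 0.1001]
orientation: [0.036, 0.999, -0.002, -0.003]
force: [-0.2, -0.8, -0.6]
grip_width: 0.001
grasp_force: 0.0
```

>>> move_arm --rows '[0,0,0.2,0,0,0,0,0,0.4,0,0,0,0,0,0.4,0,0,0]'

```text
time: 13.15
tool_pos: [0.4794, 0.2524, 0.0613]
orientation: [0.036, 0.999, -0.002, -0.003]
force: [-0.8, -0.8, -0.1]
grip_width: 0.0
grasp_force: 0.0
```

```bash
python3 - <<'E'
from h import *
go([.481,.255,.026],np.radians(86))
E
```

```text
tcp [0.4794 0.2524 0.0613] yaw 85.9 j6 -2.43 shift [-0.016  0.029  0.353] turnz -0.001 tilt [-0.003 -0.003  0.   ] F [-0.8 -0.8 -0.1] g 0.0 t 13.15
```

>>> move_arm --rows '[-0.03,0.02,0.1,0,0,0,-0.03,0.02,0.2,0,0,0,-0.03,0.02,0.28,0,0,0,-0.03,0.02,0.34,0,0,0,-0.03,0.02,0.34,0,0,0]'

```text
time: 13.57
tool_pos: [0.4834, 0.2553, 0.0291]
orientation: [0.035, 0.999, -0.001, -0.001]
force: [-0.3, -0.4, 0.0]
grip_width: -0.002
grasp_force: 0.0
```

```bash
cat >> h.py <<'E'
C=np.array([.395,.263])
def arc(a0,a1,n,r=.088,z=.026,dyaw=90):
    """rows along the track from the pose now; angles world deg"""
    p,R,s=tcp(); y=R.apply([0,1,0]); y0=np.degrees(np.arctan2(y[1],y[0])); rows=[]
    for a in np.linspace(a0,a1,n+1)[1:]:
        A=np.radians(a); d=R.inv().apply(np.r_[C+r*np.array([np.cos(A),np.sin(A)]),z]-p)/.1
        t=-((a+dyaw-y0+90)%180-90)/90
        rows.append([*d.round(2),0,0,round(t,2)])
    print(np.array(rows).tolist()); print("tcp",p.round(4),"ang",np.degrees(np.arctan2(*(p[:2]-C)[::-1])).round(1),"r",np.hypot(*(p[:2]-C)).round(4),"yaw",round(y0,1),"F",np.round(s["force"],1),"j6",round(s["joints"][5],2))
E
python3 -c "
from h import *
go([.482,.255,.026]); arc(-4,22,7)"
```

```text
tcp [0.4834 0.2553 0.0291] yaw 85.9 j6 -2.42 shift [ 0.014 -0.004  0.031] turnz 0 tilt [-0.001 -0.001  0.   ] F [-0.3 -0.4  0. ] g -0.002 t 13.5667
[[0.01, 0.07, 0.03, 0.0, 0.0, -0.04], [0.01, 0.13, 0.03, 0.0, 0.0, -0.08], [0.02, 0.19, 0.03, 0.0, 0.0, -0.12], [0.04, 0.24, 0.03, 0.0, 0.0, -0.17], [0.05, 0.3, 0.03, 0.0, 0.0, -0.21], [0.07, 0.35, 0.03, 0.0, 0.0, -0.25], [0.1, 0.4, 0.03, 0.0, 0.0, -0.29]]
tcp [0.4834 0.2553 0.0291] ang -5.0 r 0.0887 yaw 85.9 F [-0.3 -0.4  0. ] j6 -2.42
```

>>> move_arm --rows '[0.01,0.07,0.03,0,0,-0.04,0.01,0.13,0.03,0,0,-0.08,0.02,0.19,0.03,0,0,-0.12,0.04,0.24,0.03,0,0,-0.17,0.05,0.3,0.03,0,0,-0.21,0.07,0.35,0.03,0,0,-0.25,0.1,0.4,0.03,0,0,-0.29]'

```text
time: 14.15
tool_pos: [0.4775, 0.2972, 0.0282]
orientation: [-0.193, 0.981, 0.0, 0.001]
force: [0.3, -0.4, 4.0]
grip_width: 0.004
grasp_force: 1.8
```

```bash
python3 -c "
from h import *
arc(22,50,8)"
```

```text
[[0.01, 0.05, 0.02, 0.0, 0.0, -0.04], [0.02, 0.1, 0.02, 0.0, 0.0, -0.07], [0.03, 0.15, 0.02, 0.0, 0.0, -0.11], [0.04, 0.21, 0.02, 0.0, 0.0, -0.15], [0.05, 0.26, 0.02, 0.0, 0.0, -0.19], [0.07, 0.31, 0.02, 0.0, 0.0, -0.23], [0.09, 0.36, 0.02, 0.0, 0.0, -0.27], [0.11, 0.41, 0.02, 0.0, 0.0, -0.31]]
tcp [0.4775 0.2972 0.0282] ang 22.5 r 0.0893 yaw 112.3 F [ 0.3 -0.4  4. ] j6 -2.03
```

>>> move_arm --rows '[0.01,0.05,0,0,0,-0.04,0.02,0.1,0,0,0,-0.07,0.03,0.15,0,0,0,-0.11,0.04,0.21,0,0,0,-0.15,0.05,0.26,0,0,0,-0.19,0.07,0.31,0,0,0,-0.23,0.09,0.36,0,0,0,-0.27,0.11,0.41,0,0,0,-0.31]'

```text
time: 14.82
tool_pos: [0.4516, 0.3311, 0.0282]
orientation: [-0.424, 0.906, 0.0, 0.001]
force: [-0.4, 0.2, -0.4]
grip_width: -0.002
grasp_force: 0.0
```

```bash
python3 -c "
from h import *
arc(50,64,6); t=cam('top','t6'); cv2.imwrite('pics/t6c.png',cv2.resize(t['color'][120:320,200:360,::-1],None,fx=3,fy=3))"
```

```text
[[0.01, 0.03, 0.02, 0.0, 0.0, -0.02], [0.01, 0.07, 0.02, 0.0, 0.0, -0.05], [0.01, 0.1, 0.02, 0.0, 0.0, -0.08], [0.02, 0.14, 0.02, 0.0, 0.0, -0.1], [0.02, 0.17, 0.02, 0.0, 0.0, -0.13], [0.03, 0.21, 0.02, 0.0, 0.0, -0.15]]
tcp [0.4516 0.3311 0.0282] ang 50.3 r 0.0885 yaw 140.1 F [-0.4  0.2 -0.4] j6 -1.62
```

View pics/t6c.png

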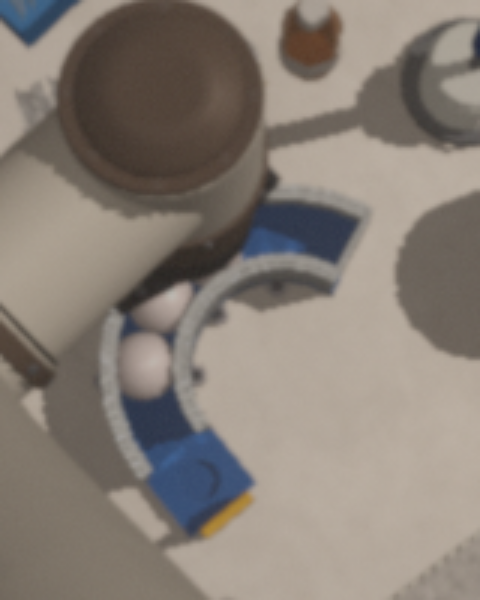

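```bash
python3 - <<'E'
from h import *
t=cam("top")
for u in[(248.3,241.7),(254,222.3)]:
    P=on(t,[u],.032)[0];d=P[:2]-C;print(P.round(4),np.hypot(*d),np.degrees(np.arctan2(d[1],d[0])))
w=cam("wrist","w7")
E
```

```text
[0.3809 0.3503 0.032 ] 0.08842356037510675 99.18282239021286
[0.4202 0.3457 0.032 ] 0.08644694850125303 73.07956421406585
```

View pics/w7.png

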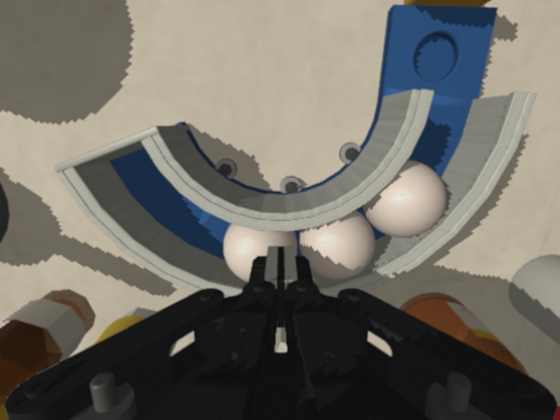

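```bash
python3 - <<'E'
from h import *
w=cam("wrist")
for u in[(261,250),(337,246),(406,200)]:
    P=on(w,[u],.032)[0];d=P[:2]-C;print(P.round(4),np.hypot(*d),np.degrees(np.arctan2(d[1],d[0])))
p=tcp()[0];print(proj(w,[p,p+[0,0,.03]]))
E
```

```text
[0.464  0.3256 0.032 ] 0.09320973294146964 42.22679314235604
[0.4279 0.3527 0.032 ] 0.09551395783221364 69.86472892918142
[0.3811 0.3552 0.032 ] 0.09327037714331726 98.56095818814647
[[282.45176478 240.839825  ]
 [282.81737562 263.70463009]]
```

>>> move_arm --rows '[0,0,-0.2,0,0,0,0,0,-0.4,0,0,0,0,0,-0.7,0,0,0,0,0,-1.0,0,0,0,0,0,-1.0,0,0,0]'

```text
time: 15.43
tool_pos: [0.4546, 0.3329, 0.1338]
orientation: [-0.422, 0.907, 0.002, 0.006]
force: [0.2, 1.3, 0.4]
grip_width: 0.004
grasp_force: 0.0
```

```bash
cat >> h.py <<'E'
def balls(c,z=.032):
    H=c["hsv"].astype(int);m=((H[:,:,2]>110)&(H[:,:,1]<70)).astype(np.uint8)
    # region of track
    reg=np.zeros(m.shape,np.uint8)
    A=np.radians(np.r_[-25:165:3]); q=np.r_[np.c_[C[0]+.103*np.cos(A),C[1]+.103*np.sin(A)],np.c_[C[0]+.073*np.cos(A),C[1]+.073*np.sin(A)][::-1]]
    cv2.fillPoly(reg,[proj(c,np.c_[q,np.full(len(q),.045)]).astype(np.int32)],1)
    g=cv2.cvtColor(c["color"],cv2.COLOR_RGB2GRAY); reg=cv2.dilate(reg,np.ones((15,15)))
    f=np.linalg.norm(proj(c,[[C[0],C[1]+.088,.032]])-proj(c,[[C[0]+.022,C[1]+.088,.032]]))
    h=cv2.HoughCircles(cv2.medianBlur(g,3),cv2.HOUGH_GRADIENT,1,f*1.4,param1=120,param2=12,minRadius=int(f*.8),maxRadius=int(f*1.3)+1)
    for x,y,r in (h[0] if h is not None else []):
        if not(0<=y<420 and 0<=x<560) or not reg[int(y),int(x)]: continue
        d=np.hypot(*np.mgrid[0:420,0:560][::-1].reshape(2,-1)-np.array([[x],[y]])) if 0 else None
        k=np.zeros(m.shape,np.uint8);cv2.circle(k,(int(x),int(y)),int(r*.8),1,-1); fr=m[k>0].mean()
        col=c["color"][k>0].mean(0)
        P=on(c,[(x,y)],z)[0];dd=P[:2]-C
        print("ball?",(x,y,r),"frac",fr.round(2),"col",col.round(),"pos",P.round(4),"ang",np.degrees(np.arctan2(dd[1],dd[0])).round(1),"r",np.hypot(*dd).round(4))
E
python3 -c "
from h import *
arc(50,50,1);balls(cam('wrist','w8'));print();balls(cam('top','t8'))"
```

```text
[[0.05, 0.01, 1.08, 0.0, 0.0, -0.0]]
tcp [0.4546 0.3329 0.1338] ang 49.5 r 0.0918 yaw 139.9 F [0.2 1.3 0.4] j6 -1.62
ball? (np.float32(351.5), np.float32(155.5), np.float32(31.4)) frac 0.89 col [167. 161. 149.] pos [0.3823 0.3429 0.032 ] ang 99.0 r 0.0809
ball? (np.float32(314.5), np.float32(189.5), np.float32(23.5)) frac 0.98 col [193. 181. 166.] pos [0.4268 0.3462 0.032 ] ang 69.1 r 0.0891
ball? (np.float32(275.5), np.float32(190.5), np.float32(31.4)) frac 0.81 col [158. 151. 140.] pos [0.455  0.3237 0.032 ] ang 45.3 r 0.0854
ball? (np.float32(229.5), np.float32(179.5), np.float32(28.0)) frac 0.18 col [ 57.  78. 102.] pos [0.4806 0.2888 0.032 ] ang 16.8 r 0.0894
ball? (np.float32(393.5), np.float32(89.5), np.float32(30.2)) frac 0.09 col [ 53.  82. 118.] pos [0.3232 0.3212 0.032 ] ang 141.0 r 0.0924

ball? (np.float32(253.5), np.float32(219.5), np.float32(9.6)) frac 1.0 col [167. 153. 146.] pos [0.4255 0.3476 0.032 ] ang 70.2 r 0.0899
ball? (np.float32(248.5), np.float32(240.5), np.float32(11.0)) frac 1.0 col [164. 150. 143.] pos [0.3833 0.3503 0.032 ] ang 97.7 r 0.0881
ball? (np.float32(271.5), np.float32(204.5), np.float32(9.6)) frac 1.0 col [167. 153. 146.] pos [0.4605 0.3176 0.032 ] ang 39.8 r 0.0852
ball? (np.float32(309.5), np.float32(196.5), np.float32(9.6)) frac 0.0 col [52. 59. 75.] pos [0.488 0.246 0.032] ang -10.4 r 0.0946
```

```bash
python3 -c "
from h import *
arc(50,8,7,z=.09)"
```

```text
[[0.01, -0.09, 0.39, 0.0, 0.0, 0.07], [0.02, -0.18, 0.39, 0.0, 0.0, 0.13], [0.05, -0.27, 0.39, 0.0, 0.0, 0.2], [0.08, -0.36, 0.39, 0.0, 0.0, 0.27], [0.12, -0.44, 0.39, 0.0, 0.0, 0.33], [0.17, -0.52, 0.39, 0.0, 0.0, 0.4], [0.23, -0.59, 0.39, 0.0, 0.0, 0.47]]
tcp [0.4519 0.3306 0.1287] ang 49.9 r 0.0884 yaw 139.9 F [-0.3  0.3 -0.2] j6 -1.62
```

>>> move_arm --rows '[0.01,-0.09,0,0,0,0.07,0.02,-0.18,0,0,0,0.13,0.05,-0.27,0,0,0,0.2,0.08,-0.36,0,0,0,0.27,0.12,-0.44,0.1,0,0,0.33,0.17,-0.52,0.2,0,0,0.4,0.23,-0.59,0.3,0,0,0.47,0.23,-0.59,0.39,0,0,0.47]'

```text
time: 16.2
tool_pos: [0.4807, 0.2724, 0.086]
orientation: [-0.064, 0.998, -0.001, -0.002]
force: [-0.6, -0.1, 0.0]
grip_width: 0.003
grasp_force: 0.0
```

```bash
python3 -c "
from h import *
arc(8,8,1,z=.018)"
```

```text
[[-0.02, 0.03, 0.68, 0.0, 0.0, -0.01]]
tcp [0.4807 0.2724 0.086 ] ang 6.2 r 0.0862 yaw 97.4 F [-0.6 -0.1  0. ] j6 -2.25
```

>>> move_arm --rows '[-0.02,0.02,0.25,0,0,0,-0.02,0.02,0.45,0,0,0,-0.02,0.02,0.6,0,0,0,-0.02,0.02,0.68,0,0,0,-0.02,0.02,0.68,0,0,0]'

```text
time: 16.62
tool_pos: [0.4818, 0.2758, 0.0175]
orientation: [-0.067, 0.998, -0.002, -0.002]
force: [-0.4, 0.2, 0.3]
grip_width: -0.006
grasp_force: 0.0
```

```bash
python3 -c "
from h import *
arc(8,26,5,z=.019); balls(cam('top'))"
```

```text
[[-0.0, 0.05, -0.02, 0.0, 0.0, -0.04], [0.01, 0.1, -0.02, 0.0, 0.0, -0.08], [0.01, 0.16, -0.02, 0.0, 0.0, -0.12], [0.03, 0.21, -0.02, 0.0, 0.0, -0.16], [0.04, 0.27, -0.02, 0.0, 0.0, -0.2]]
tcp [0.4818 0.2758 0.0175] ang 8.4 r 0.0878 yaw 97.7 F [-0.4  0.2  0.3] j6 -2.25
```

>>> move_arm --rows '[0,0.05,-0.02,0,0,-0.04,0.01,0.1,-0.02,0,0,-0.08,0.01,0.16,-0.02,0,0,-0.12]'

```text
time: 16.92
tool_pos: [0.4808, 0.2935, 0.0235]
orientation: [-0.162, 0.987, 0.001, 0.001]
force: [0.1, 0.1, -0.2]
grip_width: -0.001
grasp_force: 0.0
```

>>> move_arm --rows '[0,0.05,0,0,0,-0.04,0.01,0.1,0,0,0,-0.08]'

```text
time: 17.08
tool_pos: [0.4769, 0.3031, 0.0236]
orientation: [-0.224, 0.975, 0.001, 0.001]
force: [0.2, 0.3, 0.6]
grip_width: -0.0
grasp_force: 0.0
```

```bash
python3 -c "
from h import *
arc(26,44,6,z=.019); balls(cam('wrist','w9'))"
```

```text
[[0.03, 0.04, 0.05, 0.0, 0.0, -0.03], [0.04, 0.09, 0.05, 0.0, 0.0, -0.07], [0.04, 0.14, 0.05, 0.0, 0.0, -0.1], [0.05, 0.18, 0.05, 0.0, 0.0, -0.13], [0.06, 0.23, 0.05, 0.0, 0.0, -0.17], [0.07, 0.27, 0.05, 0.0, 0.0, -0.2]]
tcp [0.4769 0.3031 0.0236] ang 26.1 r 0.0911 yaw 115.9 F [0.2 0.3 0.6] j6 -1.97
ball? (np.float32(326.5), np.float32(239.5), np.float32(36.4)) frac 0.95 col [153. 144. 132.] pos [0.462  0.3246 0.032 ] ang 42.6 r 0.091
ball? (np.float32(399.5), np.float32(201.5), np.float32(42.1)) frac 0.99 col [190. 178. 164.] pos [0.4246 0.35   0.032 ] ang 71.2 r 0.0919
ball? (np.float32(458.5), np.float32(131.5), np.float32(46.3)) frac 0.99 col [190. 177. 163.] pos [0.3797 0.3571 0.032 ] ang 99.2 r 0.0954
ball? (np.float32(212.5), np.float32(230.5), np.float32(56.4)) frac 0.2 col [65. 76. 85.] pos [0.4854 0.2638 0.032 ] ang 0.5 r 0.0904
```

>>> move_arm --rows '[0.03,0.04,0.05,0,0,-0.03,0.04,0.09,0.05,0,0,-0.07]'

```text
time: 17.3
tool_pos: [0.4704, 0.3087, 0.0195]
orientation: [-0.277, 0.961, 0.0, 0.002]
force: [1.0, -3.0, 6.7]
grip_width: 0.001
grasp_force: 2.9
```

```bash
python3 -c "
from h import *
arc(32,44,4,z=.019); balls(cam('wrist','w10'))"
```

```text
[[0.0, 0.06, 0.0, 0.0, 0.0, -0.03], [0.01, 0.1, 0.0, 0.0, 0.0, -0.07], [0.01, 0.15, 0.0, 0.0, 0.0, -0.1], [0.02, 0.2, 0.0, 0.0, 0.0, -0.13]]
tcp [0.4704 0.3087 0.0195] ang 31.2 r 0.0881 yaw 122.1 F [ 1.  -3.   6.7] j6 -1.88
ball? (np.float32(457.5), np.float32(151.5), np.float32(48.6)) frac 0.98 col [187. 176. 162.] pos [0.3769 0.3557 0.032 ] ang 101.0 r 0.0945
ball? (np.float32(404.5), np.float32(217.5), np.float32(36.6)) frac 0.99 col [193. 180. 165.] pos [0.419  0.3554 0.032 ] ang 75.4 r 0.0954
ball? (np.float32(181.5), np.float32(243.5), np.float32(49.8)) frac 0.07 col [55. 64. 72.] pos [0.4974 0.2594 0.032 ] ang -2.0 r 0.1025
ball? (np.float32(320.5), np.float32(248.5), np.float32(43.0)) frac 0.79 col [135. 128. 118.] pos [0.4585 0.327  0.032 ] ang 45.2 r 0.0902
ball? (np.float32(508.5), np.float32(83.5), np.float32(37.3)) frac 0.88 col [115. 118. 114.] pos [0.3399 0.3545 0.032 ] ang 121.1 r 0.1068
ball? (np.float32(246.5), np.float32(275.5), np.float32(41.9)) frac 0.0 col [39. 45. 51.] pos [0.4954 0.3003 0.032 ] ang 20.4 r 0.1071
```

View pics/w10.png

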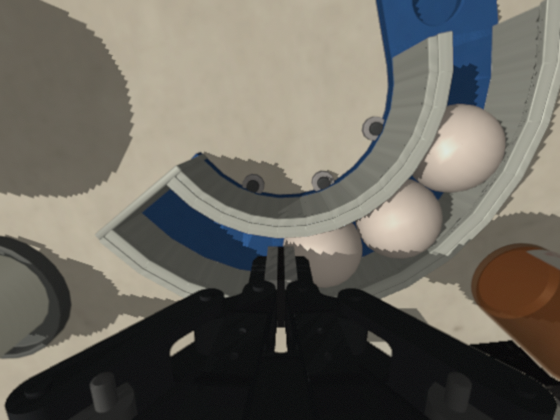

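The finger is now just behind ball 0 at (322,248), and all three balls are touching. I keep pushing in small steps.

>>> move_arm --rows '[0,0.03,0,0,0,-0.02,0,0.06,0,0,0,-0.03,0,0.1,0,0,0,-0.07]'

```text
time: 17.6
tool_pos: [0.4637, 0.3171, 0.0181]
orientation: [-0.328, 0.945, 0.0, 0.001]
force: [0.7, -1.2, 1.9]
grip_width: 0.004
grasp_force: 1.2
```

```bash
python3 -c "
from h import *
arc(38,44,3,z=.019); balls(cam('wrist','w11'))" | grep -v "frac 0.[0-6]"
```

```text
[[-0.01, 0.03, -0.01, 0.0, 0.0, -0.02], [-0.0, 0.06, -0.01, 0.0, 0.0, -0.04], [-0.0, 0.09, -0.01, 0.0, 0.0, -0.06]]
tcp [0.4637 0.3171 0.0181] ang 38.2 r 0.0874 yaw 128.3 F [ 0.7 -1.2  1.9] j6 -1.79
ball? (np.float32(399.5), np.float32(216.5), np.float32(42.2)) frac 0.98 col [193. 182. 167.] pos [0.409  0.3545 0.032 ] ang 81.3 r 0.0926
ball? (np.float32(452.5), np.float32(136.5), np.float32(51.0)) frac 0.96 col [187. 177. 163.] pos [0.3627 0.3455 0.032 ] ang 111.4 r 0.0886
ball? (np.float32(323.5), np.float32(252.5), np.float32(41.9)) frac 0.84 col [139. 132. 121.] pos [0.4505 0.3362 0.032 ] ang 52.8 r 0.0918
```

```bash
python3 -c "
from h import *
arc(38,64,8,z=.018)"
```

```text
[[-0.0, 0.04, 0.0, 0.0, 0.0, -0.03], [0.0, 0.09, 0.0, 0.0, 0.0, -0.07], [0.01, 0.14, 0.0, 0.0, 0.0, -0.1], [0.02, 0.19, 0.0, 0.0, 0.0, -0.14], [0.03, 0.24, 0.0, 0.0, 0.0, -0.17], [0.04, 0.28, 0.0, 0.0, 0.0, -0.21], [0.06, 0.33, 0.0, 0.0, 0.0, -0.25], [0.08, 0.38, 0.0, 0.0, 0.0, -0.28]]
tcp [0.4635 0.3177 0.0181] ang 38.6 r 0.0877 yaw 128.5 F [-0.4  0.5  0.1] j6 -1.79
```

>>> move_arm --rows '[0,0.04,0,0,0,-0.03,0,0.09,0,0,0,-0.07,0.01,0.14,0,0,0,-0.1,0.02,0.19,0,0,0,-0.14,0.03,0.24,0,0,0,-0.17]'

```text
time: 18.07
tool_pos: [0.4476, 0.3332, 0.0192]
orientation: [-0.452, 0.892, -0.001, 0.001]
force: [5.1, -8.1, 11.9]
grip_width: -0.001
grasp_force: 7.5
```

```bash
python3 -c "
from h import *
arc(54,74,8,z=.018); balls(cam('wrist','w12'));balls(cam('top'))" | grep -v "frac 0.[0-6]"
```

```text
[[-0.0, 0.05, 0.01, 0.0, 0.0, -0.03], [0.0, 0.09, 0.01, 0.0, 0.0, -0.06], [0.01, 0.13, 0.01, 0.0, 0.0, -0.09], [0.01, 0.17, 0.01, 0.0, 0.0, -0.11], [0.02, 0.2, 0.01, 0.0, 0.0, -0.14], [0.03, 0.24, 0.01, 0.0, 0.0, -0.17], [0.04, 0.28, 0.01, 0.0, 0.0, -0.2], [0.05, 0.31, 0.01, 0.0, 0.0, -0.23]]
tcp [0.4476 0.3332 0.0192] ang 53.2 r 0.0877 yaw 143.7 F [ 5.1 -8.1 11.9] j6 -1.57
ball? (np.float32(395.5), np.float32(211.5), np.float32(44.6)) frac 0.96 col [190. 180. 166.] pos [0.3853 0.3509 0.032 ] ang 96.3 r 0.0885
ball? (np.float32(458.5), np.float32(147.5), np.float32(43.6)) frac 0.99 col [201. 188. 173.] pos [0.3426 0.3402 0.032 ] ang 124.2 r 0.0933
ball? (np.float32(319.5), np.float32(255.5), np.float32(40.3)) frac 0.8 col [147. 140. 129.] pos [0.433  0.3482 0.032 ] ang 66.0 r 0.0933
ball? (np.float32(252.5), np.float32(238.5), np.float32(14.4)) frac 0.86 col [147. 136. 131.] pos [0.3883 0.3433 0.032 ] ang 94.8 r 0.0806
ball? (np.float32(253.5), np.float32(262.5), np.float32(11.0)) frac 1.0 col [166. 152. 145.] pos [0.3428 0.3336 0.032 ] ang 126.5 r 0.0878
```

>>> move_arm --rows '[0,0.03,0,0,0,-0.02,0,0.05,0,0,0,-0.03,0,0.07,0,0,0,-0.05,0,0.09,0,0,0,-0.06,0,0.11,0,0,0,-0.08,0.01,0.13,0,0,0,-0.09,0.01,0.13,0,0,0,-0.09]'

```text
time: 18.75
tool_pos: [0.4383, 0.3407, 0.0213]
orientation: [-0.513, 0.859, -0.001, 0.003]
force: [5.0, -8.1, 16.0]
grip_width: 0.0
grasp_force: 8.7
```

```bash
python3 -c "
from h import *
arc(62,74,6,z=.018); balls(cam('wrist','w13'));balls(cam('top'))" | grep -v "frac 0.[0-6]"
```

```text
[[0.01, 0.05, 0.03, 0.0, 0.0, -0.03], [0.01, 0.08, 0.03, 0.0, 0.0, -0.05], [0.02, 0.11, 0.03, 0.0, 0.0, -0.07], [0.02, 0.14, 0.03, 0.0, 0.0, -0.09], [0.02, 0.17, 0.03, 0.0, 0.0, -0.11], [0.03, 0.2, 0.03, 0.0, 0.0, -0.14]]
tcp [0.4383 0.3407 0.0213] ang 60.9 r 0.089 yaw 151.7 F [ 5.  -8.1 16. ] j6 -1.45
ball? (np.float32(390.5), np.float32(219.5), np.float32(41.4)) frac 0.98 col [196. 186. 171.] pos [0.3781 0.3531 0.032 ] ang 100.7 r 0.0917
ball? (np.float32(454.5), np.float32(153.5), np.float32(44.8)) frac 0.99 col [198. 186. 171.] pos [0.3354 0.3352 0.032 ] ang 129.5 r 0.0936
ball? (np.float32(314.5), np.float32(252.5), np.float32(40.3)) frac 0.77 col [150. 142. 131.] pos [0.4238 0.3511 0.032 ] ang 71.9 r 0.0927
ball? (np.float32(252.5), np.float32(263.5), np.float32(14.4)) frac 0.82 col [141. 130. 125.] pos [0.3406 0.3352 0.032 ] ang 127.0 r 0.0904
ball? (np.float32(249.5), np.float32(243.5), np.float32(9.6)) frac 1.0 col [170. 157. 149.] pos [0.3778 0.3474 0.032 ] ang 101.5 r 0.0861
```

>>> move_arm --rows '[0,-0.05,-0.3,0,0,0,0,-0.05,-0.6,0,0,0,0,-0.05,-0.9,0,0,0,0.3,-0.05,-0.9,0,0,0,0.6,0,-0.9,0,0,0,0.87,0,-0.9,0,0,0,0.87,0,-0.9,0,0,0]'

```text
time: 19.43
tool_pos: [0.3904, 0.2597, 0.1073]
orientation: [-0.511, 0.86, 0.0, -0.002]
force: [-1.1, -0.0, -0.2]
grip_width: -0.001
grasp_force: 0.0
```

```bash
python3 - <<'E'
from h import *
go([.395,.263,.03])
w=cam("wrist","w14"); p,R,s=tcp()
for dx in(-.011,0,.011):
  print(dx,[proj(w,[p+R.apply([dx,0,-b])])[0].round(0).tolist() for b in(0,.01,.02,.03)])
balls(cam("top","t14"))
E
```

```text
tcp [0.3904 0.2597 0.1073] yaw 151.4 j6 -1.43 shift [-0.053 -0.026  0.772] turnz 0 tilt [ 0.001 -0.002  0.   ] F [-1.1 -0.  -0.2] g -0.001 t 19.4333
-0.011 [[282.0, 263.0], [283.0, 271.0], [283.0, 280.0], [283.0, 289.0]]
0 [[282.0, 246.0], [283.0, 253.0], [283.0, 261.0], [283.0, 270.0]]
0.011 [[282.0, 229.0], [283.0, 236.0], [283.0, 242.0], [283.0, 250.0]]
```

>>> move_arm --rows '[0,0,0.3,0,0,0,0,0,0.6,0,0,0,0,0,0.9,0,0,0,0,0,0.9,0,0,0]'

```text
time: 19.87
tool_pos: [0.3917, 0.2619, 0.0126]
orientation: [-0.512, 0.859, -0.002, -0.005]
force: [-0.4, -0.6, -1.0]
grip_width: -0.001
grasp_force: 0.0
```

>>> move_arm --rows '[0,0,0.05,0,0,0,0,0,0.1,0,0,0,0,0,0.1,0,0,0]'

```text
time: 20.12
tool_pos: [0.3944, 0.265, 0.0077]
orientation: [-0.512, 0.859, 0.0, 0.001]
force: [0.1, -0.6, -0.6]
grip_width: -0.002
grasp_force: 0.0
```

>>> move_arm --rows '[0,0,0.05,0,0,0,0,0,0.08,0,0,0,0,0,0.08,0,0,0]'

```text
time: 20.37
tool_pos: [0.3937, 0.2641, -0.0007]
orientation: [-0.512, 0.859, 0.0, 0.0]
force: [0.2, -0.0, 0.2]
grip_width: 0.003
grasp_force: 0.0
```

>>> move_arm --rows '[0,0,0.05,0,0,0,0,0,0.05,0,0,0]'

```text
time: 20.53
tool_pos: [0.3935, 0.2639, -0.0062]
orientation: [-0.512, 0.859, -0.0, -0.0]
force: [-0.0, 0.5, -0.5]
grip_width: 0.003
grasp_force: 0.0
```

>>> move_arm --rows '[0,0,0.05,0,0,0,0,0,0.05,0,0,0]'

```text
time: 20.7
tool_pos: [0.3934, 0.2637, -0.0115]
orientation: [-0.512, 0.859, -0.0, -0.001]
force: [0.3, -0.3, -0.5]
grip_width: 0.005
grasp_force: 0.0
```

>>> move_arm --rows '[0,0,0.05,0,0,0,0,0,0.05,0,0,0]'

```text
time: 20.87
tool_pos: [0.3934, 0.2637, -0.0165]
orientation: [-0.512, 0.859, -0.0, -0.001]
force: [-0.1, -0.1, -0.2]
grip_width: -0.002
grasp_force: 0.0
```

The reported TCP is already below the bench with no contact, so the real fingertips end well short of it. I measure the offset by touching the bench.

>>> move_arm --rows '[0,0,0.04,0,0,0,0,0,0.04,0,0,0]'

```text
time: 21.03
tool_pos: [0.3934, 0.2638, -0.0204]
orientation: [-0.512, 0.859, -0.0, -0.001]
force: [-0.5, 0.0, -0.1]
grip_width: 0.003
grasp_force: 0.0
```

>>> move_arm --rows '[0,0,0.03,0,0,0,0,0,0.03,0,0,0]'

```text
time: 21.2
tool_pos: [0.3935, 0.2639, -0.0232]
orientation: [-0.512, 0.859, -0.0, -0.0]
force: [0.3, -0.2, 0.5]
grip_width: -0.0
grasp_force: 0.0
```

>>> move_arm --rows '[0,0,0.03,0,0,0,0,0,0.03,0,0,0]'

```text
time: 21.37
tool_pos: [0.394, 0.2643, -0.025]
orientation: [-0.513, 0.859, -0.0, 0.0]
force: [-1.3, -0.7, 7.9]
grip_width: -0.004
grasp_force: 4.1
```

The real fingertip is 24.5 mm short of the reading. I reinsert behind ball 0 with that correction.

>>> move_arm --rows '[0,0,-0.3,0,0,0,0,0,-0.6,0,0,0,0,0,-0.9,0,0,0,0,0,-0.9,0,0,0]'

```text
time: 21.7
tool_pos: [0.3966, 0.2673, 0.0696]
orientation: [-0.513, 0.858, 0.002, 0.006]
force: [0.2, 0.4, 0.1]
grip_width: -0.003
grasp_force: 0.0
```

>>> move_arm --rows '[-0.3,-0.1,0,0,0,0.06,-0.6,-0.2,0,0,0,0.12,-0.83,-0.27,0,0,0,0.19,-0.83,-0.27,0,0,0,0.19,-0.83,-0.27,0,0,0,0.19]'

```text
time: 22.12
tool_pos: [0.4571, 0.3246, 0.0632]
orientation: [-0.379, 0.925, -0.0, -0.001]
force: [-0.5, -0.3, -0.5]
grip_width: -0.0
grasp_force: 0.0
```

```bash
python3 -c "
from h import *
arc(45,45,1,z=-.003); balls(cam('wrist','w15'));print();balls(cam('top'))" | grep -v "frac 0.[0-6]"
```

```text
[[-0.01, 0.0, 0.66, 0.0, 0.0, -0.0]]
tcp [0.4571 0.3246 0.0632] ang 44.8 r 0.0874 yaw 134.6 F [-0.5 -0.3 -0.5] j6 -1.7
ball? (np.float32(428.5), np.float32(101.5), np.float32(36.9)) frac 0.99 col [193. 180. 165.] pos [0.3351 0.3329 0.032 ] ang 130.6 r 0.0921
ball? (np.float32(397.5), np.float32(169.5), np.float32(35.8)) frac 0.97 col [190. 178. 164.] pos [0.3758 0.3525 0.032 ] ang 102.1 r 0.0916
ball? (np.float32(348.5), np.float32(212.5), np.float32(35.8)) frac 0.95 col [179. 169. 155.] pos [0.4188 0.3517 0.032 ] ang 75.0 r 0.0918

ball? (np.float32(255.5), np.float32(266.5), np.float32(11.0)) frac 1.0 col [165. 152. 144.] pos [0.3359 0.3286 0.032 ] ang 132.1 r 0.0883
ball? (np.float32(251.5), np.float32(243.5), np.float32(13.2)) frac 0.93 col [152. 141. 135.] pos [0.3784 0.3436 0.032 ] ang 101.6 r 0.0823
ball? (np.float32(252.5), np.float32(220.5), np.float32(14.4)) frac 0.79 col [136. 125. 120.] pos [0.4232 0.3492 0.032 ] ang 71.9 r 0.0907
```

>>> move_arm --rows '[0,0,0.25,0,0,0,0,0,0.45,0,0,0,0,0,0.6,0,0,0,0,0,0.66,0,0,0,0,0,0.66,0,0,0]'

```text
time: 22.63
tool_pos: [0.4555, 0.3227, -0.0031]
orientation: [-0.379, 0.925, -0.001, -0.002]
force: [-0.4, -1.0, -0.1]
grip_width: -0.003
grasp_force: 0.0
```

```bash
python3 -c "
from h import *
arc(45,67,8,z=-.003)"
```

```text
[[-0.03, 0.05, -0.0, 0.0, 0.0, -0.04], [-0.03, 0.09, -0.0, 0.0, 0.0, -0.07], [-0.02, 0.13, -0.0, 0.0, 0.0, -0.1], [-0.01, 0.17, -0.0, 0.0, 0.0, -0.13], [-0.0, 0.21, -0.0, 0.0, 0.0, -0.16], [0.01, 0.26, -0.0, 0.0, 0.0, -0.19], [0.02, 0.3, -0.0, 0.0, 0.0, -0.22], [0.04, 0.33, -0.0, 0.0, 0.0, -0.25]]
tcp [ 0.4555  0.3227 -0.0031] ang 44.6 r 0.085 yaw 134.6 F [-0.4 -1.  -0.1] j6 -1.7
```

>>> move_arm --rows '[-0.02,0.05,0,0,0,-0.04,-0.02,0.09,0,0,0,-0.07,-0.01,0.13,0,0,0,-0.1,-0.01,0.17,0,0,0,-0.13,0,0.21,0,0,0,-0.16,0.01,0.26,0,0,0,-0.19,0.02,0.3,0,0,0,-0.22,0.04,0.33,0,0,0,-0.25]'

```text
time: 23.3
tool_pos: [0.4312, 0.3458, -0.0002]
orientation: [-0.554, 0.833, 0.0, 0.001]
force: [1.0, -0.1, -0.2]
grip_width: 0.002
grasp_force: 0.0
```

```bash
python3 -c "
from h import *
arc(67,75,4,z=-.003);balls(cam('wrist','w16'));print();balls(cam('top','t16'))" | grep -v "frac 0.[0-6]"
```

```text
[[0.02, 0.04, 0.03, 0.0, 0.0, -0.02], [0.03, 0.07, 0.03, 0.0, 0.0, -0.04], [0.03, 0.1, 0.03, 0.0, 0.0, -0.06], [0.03, 0.13, 0.03, 0.0, 0.0, -0.09]]
tcp [ 4.312e-01  3.458e-01 -2.000e-04] ang 66.4 r 0.0903 yaw 157.2 F [ 1.  -0.1 -0.2] j6 -1.37
ball? (np.float32(432.5), np.float32(207.5), np.float32(49.5)) frac 0.98 col [194. 183. 168.] pos [0.3551 0.3441 0.032 ] ang 116.2 r 0.0904
ball? (np.float32(353.5), np.float32(261.5), np.float32(43.8)) frac 0.93 col [187. 176. 162.] pos [0.3983 0.3564 0.032 ] ang 88.0 r 0.0934
ball? (np.float32(497.5), np.float32(126.5), np.float32(58.4)) frac 0.95 col [185. 173. 159.] pos [0.32   0.3192 0.032 ] ang 143.2 r 0.0937

ball? (np.float32(263.5), np.float32(278.5), np.float32(10.5)) frac 1.0 col [163. 149. 142.] pos [0.3157 0.3097 0.032 ] ang 149.5 r 0.092
ball? (np.float32(250.5), np.float32(257.5), np.float32(10.6)) frac 1.0 col [162. 149. 142.] pos [0.3514 0.3409 0.032 ] ang 119.2 r 0.0893
```

>>> move_arm --rows '[0.01,0.02,0.02,0,0,-0.02,0.02,0.04,0.02,0,0,-0.02,0.02,0.06,0.02,0,0,-0.04,0.02,0.06,0.02,0,0,-0.04]'

```text
time: 23.73
tool_pos: [0.4246, 0.3456, -0.0032]
orientation: [-0.578, 0.816, 0.0, 0.0]
force: [0.4, 0.2, -0.1]
grip_width: 0.004
grasp_force: 0.0
```

```bash
python3 -c "
from h import *
arc(70,75,4,z=-.003);balls(cam('wrist','w17'));print();balls(cam('top','t17'),.03)" | grep -v "frac 0.[0-6]"
```

```text
[[-0.0, 0.01, -0.0, 0.0, 0.0, -0.01], [-0.0, 0.03, -0.0, 0.0, 0.0, -0.02], [-0.0, 0.05, -0.0, 0.0, 0.0, -0.03], [0.0, 0.07, -0.0, 0.0, 0.0, -0.05]]
tcp [ 0.4246  0.3456 -0.0032] ang 70.3 r 0.0878 yaw 160.6 F [ 0.4  0.2 -0.1] j6 -1.32
ball? (np.float32(434.5), np.float32(204.5), np.float32(56.1)) frac 0.97 col [186. 176. 162.] pos [0.3488 0.337  0.032 ] ang 122.0 r 0.0872
ball? (np.float32(355.5), np.float32(267.5), np.float32(47.1)) frac 0.85 col [174. 164. 151.] pos [0.3914 0.356  0.032 ] ang 92.2 r 0.093
ball? (np.float32(487.5), np.float32(126.5), np.float32(58.4)) frac 0.89 col [172. 161. 148.] pos [0.321  0.3103 0.032 ] ang 147.4 r 0.0878

ball? (np.float32(266.5), np.float32(279.5), np.float32(10.6)) frac 1.0 col [164. 150. 143.] pos [0.3148 0.3038 0.03  ] ang 153.1 r 0.09
ball? (np.float32(253.5), np.float32(261.5), np.float32(11.0)) frac 1.0 col [165. 152. 144.] pos [0.3448 0.3341 0.03  ] ang 125.2 r 0.087
```

>>> move_arm --rows '[0,-0.03,-0.2,0,0,0,0,-0.03,-0.5,0,0,0,0,-0.03,-0.8,0,0,0,0,-0.03,-1.0,0,0,0,0,-0.03,-1.0,0,0,0]'

```text
time: 24.25
tool_pos: [0.4299, 0.347, 0.1014]
orientation: [-0.578, 0.816, 0.001, 0.005]
force: [-0.3, 0.7, 0.8]
grip_width: -0.0
grasp_force: 0.0
```

>>> move_arm --rows '[0.2,0.3,0,0,0,0.07,0.4,0.6,0,0,0,0.14,0.74,0.92,0,0,0,0.2,0.74,0.92,0,0,0,0.26,0.74,0.92,0,0,0,0.26,0.74,0.92,0,0,0,0.26]' --fingers 1

```text
time: 24.75
tool_pos: [0.3164, 0.3059, 0.0967]
orientation: [-0.402, 0.916, 0.0, 0.001]
force: [-0.2, 0.7, 0.9]
grip_width: 0.849
grasp_force: 0.0
```

```bash
python3 -c "
from h import *
go([.316,.306,.05],np.radians(137));w=cam('wrist','w18');balls(w,.029);print(proj(w,[[.316,.306,.029]]))" | grep -v "frac 0.[0-6]"
```

```text
tcp [0.3164 0.3059 0.0967] yaw 137.4 j6 -1.88 shift [0.003 0.004 0.467] turnz 0.005 tilt [0.    0.001 0.   ] F [-0.2  0.7  0.9] g 0.849 t 24.75
ball? (np.float32(280.5), np.float32(210.5), np.float32(26.1)) frac 0.99 col [157. 146. 134.] pos [0.3183 0.3059 0.029 ] ang 150.8 r 0.0879
ball? (np.float32(281.5), np.float32(261.5), np.float32(26.0)) frac 0.9 col [149. 138. 127.] pos [0.3489 0.3406 0.029 ] ang 120.7 r 0.0902
ball? (np.float32(254.5), np.float32(305.5), np.float32(21.1)) frac 0.96 col [157. 147. 135.] pos [0.3967 0.3563 0.029 ] ang 89.0 r 0.0934
[[282.58730118 208.76232887]]
```

>>> move_arm --rows '[0.01,0,0.3,0,0,0,0.01,0,0.6,0,0,0,0.01,0,0.85,0,0,0,0.01,0,1.0,0,0,0,0.01,0,1.0,0,0,0]'

```text
time: 25.22
tool_pos: [0.3155, 0.3031, -0.007]
orientation: [-0.4, 0.916, -0.002, -0.003]
force: [-0.3, -0.5, -0.3]
grip_width: 0.998
grasp_force: 0.0
```

>>> move_arm --rows '[0,0,0.08,0,0,0,0,0,0.08,0,0,0,0,0,0.08,0,0,0]'

```text
time: 25.47
tool_pos: [0.3161, 0.3052, -0.0114]
orientation: [-0.401, 0.916, 0.0, 0.0]
force: [-0.3, -0.1, -0.8]
grip_width: 0.998
grasp_force: 0.0
```

>>> move_arm --rows '[0,0,0,0,0,0,0,0,0,0,0,0,0,0,0,0,0,0,0,0,0,0,0,0,0,0,0,0,0,0,0,0,0,0,0,0]' --fingers -1 --grip_force 40

```text
time: 25.97
tool_pos: [0.3156, 0.3052, -0.0111]
orientation: [-0.401, 0.916, 0.001, 0.001]
force: [-1.5, 0.6, 6.4]
grip_width: 0.49
grasp_force: 40.1
```

>>> move_arm --rows '[0,0,-0.1,0,0,0,0,0,-0.2,0,0,0,0,0,-0.4,0,0,0,0,0,-0.7,0,0,0,0,0,-1,0,0,0,0,0,-1,0,0,0]'

```text
time: 26.47
tool_pos: [0.3174, 0.3075, 0.093]
orientation: [-0.401, 0.916, 0.003, 0.004]
force: [-0.2, -0.4, -1.4]
grip_width: 0.491
grasp_force: 40.9
```

```bash
python3 - <<'E'
from h import *
cam("wrist","w19"); t=cam("top","t19")
go([.5115,.0643,.11])
E
```

```text
tcp [0.3154 0.3046 0.0888] yaw 137.2 j6 -1.89 shift [ 0.431 -3.071 -0.216] turnz 0 tilt [0.001 0.001 0.   ] F [-0.6 -1.2 -2.2] g 0.491 t 26.5667
```

```bash
cat >> h.py <<'E'
def jar(f):
    """rim centre in a top picture: ring Hough, near radius 56 mm at z=.093"""
    c=cam("top") if f is None else dict(cam("top"),color=cv2.imread(f)[:,:,::-1])
    g=cv2.cvtColor(np.ascontiguousarray(c["color"]),cv2.COLOR_RGB2GRAY)[90:330,300:500]
    g=cv2.resize(g,None,fx=3,fy=3,interpolation=2)
    h=cv2.HoughCircles(cv2.GaussianBlur(g,(5,5),0),cv2.HOUGH_GRADIENT,1,60,param1=100,param2=20,minRadius=82,maxRadius=102)
    for x,y,r in h[0][:3] if h is not None else []:
        print("jar",(x/3+300,y/3+90,r/3),on(c,[(x/3+300,y/3+90)],.093)[0].round(4))
E
python3 - <<'E'
from h import *
jar("pics/top0.png"); jar("pics/t19.png")
E
```

```text
jar (np.float32(409.5), np.float32(194.16666), np.float32(27.533333)) [0.5079 0.0641 0.093 ]
jar (np.float32(410.83334), np.float32(191.83334), np.float32(27.466667)) [0.5127 0.0621 0.093 ]
```

>>> move_arm --rows '[0.03,-0.2,-0.1,0,0,0,0.06,-0.5,-0.2,0,0,0,0.11,-0.77,-0.25,0,0,0,0.11,-0.77,-0.25,0,0,0]'

```text
time: 27.0
tool_pos: [0.3654, 0.2411, 0.1124]
orientation: [-0.399, 0.917, -0.001, -0.001]
force: [-0.5, 0.7, -1.1]
grip_width: 0.499
grasp_force: 41.1
```

>>> move_arm --rows '[0.03,-0.3,0,0,0,0,0.06,-0.6,0,0,0,0,0.11,-0.77,0,0,0,0,0.11,-0.77,0,0,0,0]'

```text
time: 27.33
tool_pos: [0.4135, 0.181, 0.1112]
orientation: [-0.399, 0.917, -0.001, -0.002]
force: [0.1, 0.7, -2.2]
grip_width: 0.495
grasp_force: 41.3
```

>>> move_arm --rows '[0.03,-0.3,0,0,0,0,0.06,-0.6,0,0,0,0,0.11,-0.77,0,0,0,0,0.11,-0.77,0,0,0,0]'

```text
time: 27.67
tool_pos: [0.4628, 0.1215, 0.1114]
orientation: [-0.399, 0.917, -0.0, -0.002]
force: [-0.4, -0.1, -1.4]
grip_width: 0.49
grasp_force: 41.4
```

>>> move_arm --rows '[0.03,-0.3,0,0,0,0,0.06,-0.6,0,0,0,0,0.1,-0.76,0,0,0,0,0.1,-0.76,0,0,0,0,0.1,-0.76,0,0,0,0]'

```text
time: 28.08
tool_pos: [0.5107, 0.0644, 0.1117]
orientation: [-0.4, 0.916, 0.0, -0.002]
force: [0.0, -0.3, -1.9]
grip_width: 0.488
grasp_force: 41.5
```

```bash
cat >> h.py <<'E'
def jarw(J,name):
    """jar rim in the wrist picture: dark-interior/rim edges along rays from the expected centre"""
    w=cam("wrist",name); g=cv2.GaussianBlur(cv2.cvtColor(w["color"],cv2.COLOR_RGB2GRAY),(3,3),0).astype(float)
    P=[]
    for a in np.radians(np.arange(0,360,6)):
        r=np.arange(.035,.085,.0005); q=proj(w,np.c_[J[0]+r*np.cos(a),J[1]+r*np.sin(a),np.full(len(r),.093)])
        if (q<2).any() or (q[:,0]>557).any() or (q[:,1]>417).any(): continue
        v=cv2.remap(g.astype(np.float32),q[:,0].astype(np.float32),q[:,1].astype(np.float32),1).ravel()
        i=np.argmax(np.diff(v[::2])); 
        if np.diff(v[::2])[i]>8: P.append([J[0]+r[2*i]*np.cos(a),J[1]+r[2*i]*np.sin(a)])
    P=np.array(P); q=circ(P); e=np.hypot(*(P-q[:2]).T)-q[2]; print("jarw n",len(P),q.round(4),"med err",np.median(abs(e)).round(4))
E
python3 - <<'E'
from h import *
go([.5115,.064,.045]); jarw([.5115,.064],"w20")
E
```

```text
tcp [0.5107 0.0644 0.1117] yaw 137.2 j6 -1.19 shift [-0.004 -0.01   0.667] turnz 0 tilt [ 0.001 -0.002 -0.   ] F [ 0.  -0.3 -1.9] g 0.488 t 28.0833
jarw n 53 [0.5103 0.0693 0.0586] med err 0.0028
```

View pics/w20.png

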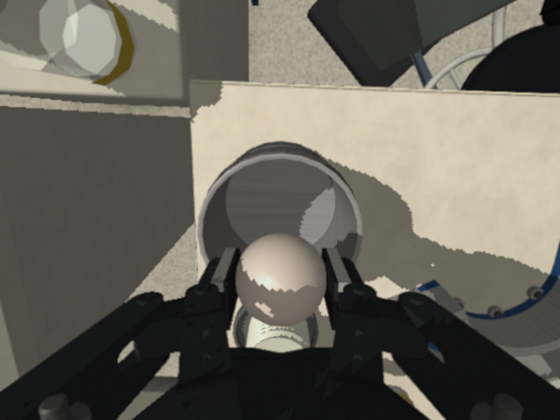

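The ball is held at (281,277) above the jar mouth, whose rim spans about x 199–361 with its top at y 153.

```bash
python3 - <<'E'
from h import *
w=cam("wrist"); P=on(w,[(199,228),(204,200),(222,173),(250,157),(280,153),(310,158),(338,174),(356,202),(362,230)],.093); print(circ(P))
E
```

```text
[0.5139232  0.06613327 0.05441963]
```

>>> move_arm --rows '[-0.02,0,0.2,0,0,0,-0.02,0,0.4,0,0,0,-0.02,0,0.62,0,0,0,-0.02,0,0.62,0,0,0]'

```text
time: 28.52
tool_pos: [0.509, 0.0659, 0.0474]
orientation: [-0.401, 0.916, 0.0, -0.005]
force: [-0.2, 0.6, -1.0]
grip_width: 0.492
grasp_force: 41.5
```

>>> move_arm --rows '[0,0,0,0,0,0,0,0,0,0,0,0,0,0,0,0,0,0]' --fingers 0.35

```text
time: 28.77
tool_pos: [0.5142, 0.0669, 0.053]
orientation: [-0.401, 0.916, -0.0, 0.002]
force: [-0.4, 0.4, 0.5]
grip_width: 0.676
grasp_force: 0.0
```

>>> move_arm --rows '[0,0,-0.2,0,0,0,0,0,-0.4,0,0,0,0,0,-0.6,0,0,0,0,0,-0.7,0,0,0]'

```text
time: 29.1
tool_pos: [0.515, 0.0667, 0.1252]
orientation: [-0.401, 0.916, -0.0, 0.004]
force: [-0.7, -0.3, -0.3]
grip_width: 0.675
grasp_force: 0.0
```

```bash
python3 - <<'E'
from h import *
w=cam("wrist","w21")
P=proj(w,[[.513,.066,.03]])[0]; print(P)
H=w["hsv"].astype(int); m=(H[:,:,2]>130)&(H[:,:,1]<60)
print([b for b in blobs(m,600) if abs(b[0][0]-P[0])<90 and abs(b[0][1]-P[1])<90])
go([.4,.35,.05],np.radians(157))
balls(cam("top","t21"))
E
```

```text
[283.41401267 197.93950928]
[(array([283.3, 204.6]), [267, 185, 33, 39, 972])]
tcp [0.5157 0.0669 0.1262] yaw 137.3 j6 -1.19 shift [-1.29   2.774  0.76 ] turnz -0.219 tilt [-0.003  0.005 -0.   ] F [0.8 1.4 1.1] g 0.675 t 29.15
ball? (np.float32(253.5), np.float32(260.5), np.float32(11.0)) frac 0.68 col [139. 127. 120.] pos [0.3466 0.3343 0.032 ] ang 124.2 r 0.0862
ball? (np.float32(247.5), np.float32(241.5), np.float32(14.4)) frac 0.08 col [98. 90. 86.] pos [0.381  0.3519 0.032 ] ang 98.9 r 0.09
```

One ball is in the jar, at (283,205). Next I go back behind the rear ball.

>>> move_arm --rows '[-0.2,0.33,0,0,0,0,-0.4,0.66,0,0,0,0,-0.49,0.83,0,0,0,0]' --fingers -1

```text
time: 29.45
tool_pos: [0.4844, 0.1602, 0.1205]
orientation: [-0.401, 0.916, 0.0, -0.0]
force: [0.4, -0.1, 0.3]
grip_width: 0.258
grasp_force: 0.0
```

>>> move_arm --rows '[-0.2,0.33,0,0,0,0,-0.4,0.66,0,0,0,0,-0.49,0.83,0,0,0,0]'

```text
time: 29.7
tool_pos: [0.4566, 0.2534, 0.1204]
orientation: [-0.402, 0.916, 0.0, -0.0]
force: [-0.0, 0.3, 0.2]
grip_width: -0.001
grasp_force: 0.0
```

>>> move_arm --rows '[-0.2,0.33,0.1,0,0,-0.06,-0.4,0.66,0.2,0,0,-0.13,-0.49,0.83,0.4,0,0,-0.2,-0.49,0.83,0.4,0,0,-0.2,-0.49,0.83,0.4,0,0,-0.2]'

```text
time: 30.12
tool_pos: [0.4285, 0.3426, 0.0791]
orientation: [-0.539, 0.842, -0.001, -0.002]
force: [0.3, 0.2, 0.3]
grip_width: 0.0
grasp_force: 0.0
```

```bash
python3 - <<'E' | grep -v "frac 0.[0-6]"
from h import *
arc(65,65,1,z=-.003); balls(cam("wrist","w22"));print(); balls(cam("top"))
E
```

```text
[[-0.02, -0.03, 0.82, 0.0, 0.0, 0.0]]
tcp [0.4285 0.3426 0.0791] ang 67.2 r 0.0864 yaw 155.3 F [0.3 0.2 0.3] j6 -1.4
ball? (np.float32(377.5), np.float32(170.5), np.float32(35.1)) frac 0.92 col [175. 165. 152.] pos [0.3515 0.3387 0.032 ] ang 119.9 r 0.0873
ball? (np.float32(339.5), np.float32(208.5), np.float32(32.9)) frac 0.93 col [176. 166. 152.] pos [0.3869 0.3538 0.032 ] ang 95.1 r 0.0912

ball? (np.float32(253.5), np.float32(260.5), np.float32(11.0)) frac 1.0 col [165. 151. 144.] pos [0.3466 0.3343 0.032 ] ang 124.2 r 0.0862
ball? (np.float32(248.5), np.float32(238.5), np.float32(9.6)) frac 1.0 col [166. 153. 145.] pos [0.3871 0.351  0.032 ] ang 95.1 r 0.0883
```

>>> move_arm --rows '[-0.02,-0.03,0.3,0,0,0,-0.02,-0.03,0.55,0,0,0,-0.02,-0.03,0.75,0,0,0,-0.02,-0.03,0.82,0,0,0,-0.02,-0.03,0.82,0,0,0]'

```text
time: 30.63
tool_pos: [0.4334, 0.3417, -0.0018]
orientation: [-0.538, 0.843, -0.001, -0.001]
force: [0.3, -0.3, 1.0]
grip_width: -0.001
grasp_force: 0.0
```

```bash
python3 - <<'E' | grep -v "frac 0.[0-6]"
from h import *
arc(65,94,8,z=-.003)
E
```

```text
[[-0.0, 0.07, 0.01, 0.0, 0.0, -0.04], [0.0, 0.13, 0.01, 0.0, 0.0, -0.08], [0.01, 0.18, 0.01, 0.0, 0.0, -0.12], [0.02, 0.24, 0.01, 0.0, 0.0, -0.16], [0.04, 0.29, 0.01, 0.0, 0.0, -0.2], [0.06, 0.34, 0.01, 0.0, 0.0, -0.24], [0.08, 0.39, 0.01, 0.0, 0.0, -0.28], [0.1, 0.44, 0.01, 0.0, 0.0, -0.32]]
tcp [ 0.4334  0.3417 -0.0018] ang 64.0 r 0.0876 yaw 155.1 F [ 0.3 -0.3  1. ] j6 -1.4
```

>>> move_arm --rows '[0,0.07,0.01,0,0,-0.04,0,0.13,0.01,0,0,-0.08,0.01,0.18,0.01,0,0,-0.12,0.02,0.24,0.01,0,0,-0.16,0.04,0.29,0.01,0,0,-0.2,0.06,0.34,0.01,0,0,-0.24,0.08,0.39,0.01,0,0,-0.28,0.1,0.44,0.01,0,0,-0.32]'

```text
time: 31.3
tool_pos: [0.3906, 0.3539, 0.0005]
orientation: [0.732, -0.681, -0.0, -0.002]
force: [0.6, 0.7, 0.7]
grip_width: -0.004
grasp_force: 0.5
```

```bash
python3 - <<'E' | grep -v "frac 0.[0-6]"
from h import *
arc(94,104,5,z=-.003); balls(cam("top","t23"),.03)
E
```

```text
[[0.03, 0.05, 0.03, 0.0, 0.0, -0.02], [0.03, 0.08, 0.03, 0.0, 0.0, -0.04], [0.03, 0.11, 0.03, 0.0, 0.0, -0.06], [0.04, 0.14, 0.03, 0.0, 0.0, -0.09], [0.04, 0.17, 0.03, 0.0, 0.0, -0.11]]
tcp [0.3906 0.3539 0.0005] ang 92.8 r 0.091 yaw -175.8 F [0.6 0.7 0.7] j6 -0.97
ball? (np.float32(260.5), np.float32(272.5), np.float32(13.2)) frac 0.89 col [147. 136. 130.] pos [0.3261 0.3173 0.03  ] ang 141.7 r 0.0877
```

Lead ball near 143°; push about 7° more gently.

>>> move_arm --rows '[0.01,0.03,0.01,0,0,-0.02,0.02,0.06,0.02,0,0,-0.03,0.03,0.09,0.02,0,0,-0.05,0.03,0.12,0.02,0,0,-0.07,0.03,0.12,0.02,0,0,-0.07]'

```text
time: 31.77
tool_pos: [0.3782, 0.3495, -0.0026]
orientation: [0.768, -0.641, -0.0, -0.001]
force: [1.0, -0.1, 0.6]
grip_width: 0.001
grasp_force: 0.4
```

```bash
python3 - <<'E' | grep -v "frac 0.[0-6]"
from h import *
arc(101,107,3,z=-.003); balls(cam("top","t24"),.03); balls(cam("wrist"),.03)
E
```

```text
[[0.0, 0.03, 0.0, 0.0, 0.0, -0.03], [0.0, 0.06, 0.0, 0.0, 0.0, -0.05], [0.01, 0.09, 0.0, 0.0, 0.0, -0.07]]
tcp [ 0.3782  0.3495 -0.0026] ang 101.0 r 0.0881 yaw -169.7 F [ 1.  -0.1  0.6] j6 -0.88
ball? (np.float32(267.5), np.float32(279.5), np.float32(9.6)) frac 1.0 col [167. 154. 146.] pos [0.3151 0.3019 0.03  ] ang 154.1 r 0.0889
ball? (np.float32(431.5), np.float32(216.5), np.float32(55.1)) frac 0.89 col [169. 158. 145.] pos [0.3155 0.3097 0.03  ] ang 149.6 r 0.0922
ball? (np.float32(356.5), np.float32(265.5), np.float32(44.1)) frac 0.89 col [175. 164. 150.] pos [0.3439 0.3409 0.03  ] ang 123.3 r 0.0932
```

>>> move_arm --rows '[0,-0.03,-0.2,0,0,0,0,-0.03,-0.5,0,0,0,0,-0.03,-0.8,0,0,0,0,-0.03,-1.0,0,0,0,0,-0.03,-1.0,0,0,0]'

```text
time: 32.28
tool_pos: [0.3827, 0.3522, 0.1012]
orientation: [0.768, -0.641, -0.0, -0.005]
force: [0.6, 0.4, 0.8]
grip_width: -0.003
grasp_force: 0.0
```

>>> move_arm --rows '[0.1,0.2,0,0,0,0.08,0.2,0.4,0,0,0,0.16,0.32,0.6,0,0,0,0.24,0.32,0.72,0,0,0,0.32,0.32,0.72,0,0,0,0.4,0.32,0.72,0,0,0,0.48,0.32,0.72,0,0,0,0.56,0.32,0.72,0,0,0,0.59]' --fingers 1

```text
time: 32.95
tool_pos: [0.3153, 0.3048, 0.096]
orientation: [-0.398, 0.917, -0.0, -0.0]
force: [-0.3, 0.6, -0.5]
grip_width: 0.999
grasp_force: 0.0
```

```bash
python3 -c "
from h import *
go([.316,.306,-.011],np.radians(137));w=cam('wrist','w25');balls(w,.029);print(proj(w,[[.316,.306,.029]]))" | grep -v "frac 0.[0-6]"
```

```text
tcp [0.3153 0.3048 0.096 ] yaw 136.9 j6 -1.89 shift [-0.015  0.003  1.07 ] turnz -0.001 tilt [ 0. -0. -0.] F [-0.3  0.6 -0.5] g 0.999 t 32.95
ball? (np.float32(280.5), np.float32(213.5), np.float32(25.7)) frac 0.98 col [153. 143. 131.] pos [0.3187 0.3065 0.029 ] ang 150.3 r 0.0879
ball? (np.float32(278.5), np.float32(271.5), np.float32(26.0)) frac 0.87 col [145. 134. 123.] pos [0.3562 0.344  0.029 ] ang 115.6 r 0.0898
[[282.45451494 210.9717717 ]]
```

Same as before: the ball is seated. I descend, grip and lift.

>>> move_arm --rows '[-0.01,0,0.3,0,0,0,-0.01,0,0.6,0,0,0,-0.01,0,0.85,0,0,0,-0.01,0,1.0,0,0,0,-0.01,0,1.0,0,0,0]'

```text
time: 33.42
tool_pos: [0.3149, 0.3032, -0.0067]
orientation: [-0.4, 0.916, -0.002, -0.003]
force: [-0.4, 0.2, 0.0]
grip_width: 0.998
grasp_force: 0.0
```

>>> move_arm --rows '[0,0,0.07,0,0,0,0,0,0.07,0,0,0,0,0,0.07,0,0,0]'

```text
time: 33.67
tool_pos: [0.3165, 0.3064, -0.0102]
orientation: [-0.401, 0.916, 0.0, 0.001]
force: [-0.2, 0.4, -0.5]
grip_width: 1.004
grasp_force: 0.0
```

>>> move_arm --rows '[0,0,0,0,0,0,0,0,0,0,0,0,0,0,0,0,0,0,0,0,0,0,0,0,0,0,0,0,0,0,0,0,0,0,0,0]' --fingers -1 --grip_force 40

```text
time: 34.17
tool_pos: [0.3164, 0.3064, -0.0102]
orientation: [-0.401, 0.916, 0.0, 0.001]
force: [-2.0, 1.0, 5.9]
grip_width: 0.486
grasp_force: 40.0
```

>>> move_arm --rows '[0,0,-0.1,0,0,0,0,0,-0.2,0,0,0,0,0,-0.4,0,0,0,0,0,-0.7,0,0,0,0,0,-1,0,0,0,0,0,-1,0,0,0]'

```text
time: 34.67
tool_pos: [0.3182, 0.309, 0.0941]
orientation: [-0.401, 0.916, 0.003, 0.005]
force: [0.3, -0.1, -0.9]
grip_width: 0.494
grasp_force: 40.8
```

```bash
python3 - <<'E'
from h import *
cam("top","t26");jar("pics/t26.png")
go([.5125,.0655,.115])
E
```

```text
jar (np.float32(410.5), np.float32(192.83334), np.float32(28.666666)) [0.5107 0.0625 0.093 ]
tcp [0.3162 0.3061 0.0899] yaw 137.2 j6 -1.89 shift [ 0.432 -3.075 -0.255] turnz 0 tilt [0.001 0.001 0.   ] F [-0.2 -0.1 -2.1] g 0.486 t 34.7667
```

>>> move_arm --rows '[0.03,-0.2,-0.1,0,0,0,0.06,-0.5,-0.2,0,0,0,0.11,-0.77,-0.25,0,0,0,0.11,-0.77,-0.25,0,0,0]'

```text
time: 35.1
tool_pos: [0.366, 0.2424, 0.1133]
orientation: [-0.399, 0.917, -0.001, -0.001]
force: [-0.0, 1.0, -1.9]
grip_width: 0.491
grasp_force: 41.0
```

>>> move_arm --rows '[0.03,-0.3,0,0,0,0,0.06,-0.6,0,0,0,0,0.11,-0.77,0,0,0,0,0.11,-0.77,0,0,0,0]'

```text
time: 35.43
tool_pos: [0.414, 0.1823, 0.1121]
orientation: [-0.399, 0.917, -0.001, -0.002]
force: [-0.7, 0.6, -0.8]
grip_width: 0.492
grasp_force: 41.1
```

>>> move_arm --rows '[0.03,-0.3,0,0,0,0,0.06,-0.6,0,0,0,0,0.11,-0.77,0,0,0,0,0.11,-0.77,0,0,0,0]'

```text
time: 35.77
tool_pos: [0.4634, 0.1229, 0.1124]
orientation: [-0.399, 0.917, -0.0, -0.002]
force: [0.4, 1.3, -1.5]
grip_width: 0.491
grasp_force: 41.2
```

>>> move_arm --rows '[0.03,-0.3,0,0,0,0,0.06,-0.6,0,0,0,0,0.1,-0.77,0,0,0,0,0.1,-0.77,0,0,0,0,0.1,-0.77,0,0,0,0]'

```text
time: 36.18
tool_pos: [0.5121, 0.0651, 0.1127]
orientation: [-0.4, 0.916, 0.0, -0.002]
force: [-0.8, -0.0, -0.9]
grip_width: 0.489
grasp_force: 41.3
```

```bash
python3 - <<'E'
from h import *
go([.5125,.0655,.05]); jarw([.513,.066],"w27")
a=cv2.imread("pics/w20.png").astype(int);b=cv2.imread("pics/w27.png").astype(int); print("diff", abs(a-b)[130:240,180:380].mean())
E
```

```text
tcp [0.5121 0.0651 0.1127] yaw 137.2 j6 -1.19 shift [-0.007 -0.001  0.627] turnz 0 tilt [ 0.001 -0.002  0.   ] F [-0.8 -0.  -0.9] g 0.489 t 36.1833
jarw n 55 [0.5106 0.0698 0.059 ] med err 0.0028
diff 13.333984848484848
```

>>> move_arm --rows '[-0.01,0,0.2,0,0,0,-0.01,0,0.4,0,0,0,-0.01,0,0.6,0,0,0,-0.01,0,0.6,0,0,0]'

```text
time: 36.57
tool_pos: [0.5098, 0.0659, 0.0505]
orientation: [-0.401, 0.916, 0.001, -0.004]
force: [-0.5, -0.5, -1.4]
grip_width: 0.488
grasp_force: 41.3
```

>>> move_arm --rows '[0,0,0,0,0,0,0,0,0,0,0,0,0,0,0,0,0,0,0,0,0,0,0,0]' --fingers 0.35

```text
time: 36.9
tool_pos: [0.5147, 0.0666, 0.0556]
orientation: [-0.401, 0.916, -0.0, 0.001]
force: [-0.0, 0.2, -0.1]
grip_width: 0.675
grasp_force: 0.0
```

>>> move_arm --rows '[0,0,-0.2,0,0,0,0,0,-0.4,0,0,0,0,0,-0.6,0,0,0,0,0,-0.7,0,0,0]'

```text
time: 37.23
tool_pos: [0.5155, 0.0664, 0.1276]
orientation: [-0.401, 0.916, -0.0, 0.003]
force: [0.2, -0.2, 0.7]
grip_width: 0.672
grasp_force: 0.0
```

```bash
python3 - <<'E'
from h import *
w=cam("wrist","w28")
P=proj(w,[[.513,.066,.03]])[0]; print(P)
H=w["hsv"].astype(int); m=(H[:,:,2]>130)&(H[:,:,1]<60)
print([b for b in blobs(m,300) if abs(b[0][0]-P[0])<90 and abs(b[0][1]-P[1])<90])
go([.4,.35,.08],np.radians(175))
E
```

```text
[283.88982321 197.25935227]
[(array([295.8, 178.9]), [282, 166, 30, 26, 502]), (array([321.3, 205.8]), [305, 192, 30, 30, 478]), (array([281.6, 230.2]), [266, 209, 31, 43, 986])]
tcp [0.5162 0.0667 0.1286] yaw 137.3 j6 -1.19 shift [-1.29   2.778  0.484] turnz -0.419 tilt [-0.003  0.005  0.   ] F [ 1.1 -0.3  1.5] g 0.674 t 37.2833
```

Two balls are in. Now the last one.

>>> move_arm --rows '[-0.15,0.33,0,0,0,0,-0.3,0.66,0,0,0,0,-0.44,0.92,0,0,0,0]' --fingers -1

```text
time: 37.53
tool_pos: [0.475, 0.1614, 0.1239]
orientation: [-0.4, 0.917, 0.0, -0.0]
force: [0.7, -0.7, 0.4]
grip_width: 0.256
grasp_force: 0.0
```

>>> move_arm --rows '[-0.15,0.33,0,0,0,0,-0.3,0.66,0,0,0,0,-0.44,0.92,0,0,0,0]'

```text
time: 37.78
tool_pos: [0.437, 0.257, 0.1238]
orientation: [-0.401, 0.916, 0.0, -0.0]
force: [-0.0, 0.4, 1.3]
grip_width: 0.002
grasp_force: 0.0
```

>>> move_arm --rows '[-0.15,0.33,0.1,0,0,-0.07,-0.3,0.66,0.2,0,0,-0.14,-0.44,0.92,0.4,0,0,-0.21,-0.44,0.92,0.4,0,0,-0.28,-0.44,0.92,0.4,0,0,-0.35,-0.44,0.92,0.4,0,0,-0.42,-0.44,0.92,0.4,0,0,-0.42]'

```text
time: 38.37
tool_pos: [0.4002, 0.3501, 0.0834]
orientation: [-0.677, 0.736, -0.0, -0.001]
force: [-1.0, -0.2, -0.8]
grip_width: -0.002
grasp_force: 0.0
```

```bash
python3 - <<'E' | grep -v "frac 0.[0-6]"
from h import *
arc(85,85,1,z=-.003); balls(cam("wrist","w29"));print(); balls(cam("top"))
E
```

```text
[[-0.01, -0.02, 0.86, 0.0, 0.0, 0.0]]
tcp [0.4002 0.3501 0.0834] ang 86.6 r 0.0873 yaw 175.2 F [-1.  -0.2 -0.8] j6 -1.11
ball? (np.float32(341.5), np.float32(199.5), np.float32(29.7)) frac 0.94 col [183. 172. 158.] pos [0.3552 0.3402 0.032 ] ang 117.3 r 0.0868

ball? (np.float32(250.5), np.float32(258.5), np.float32(9.6)) frac 1.0 col [162. 149. 141.] pos [0.3495 0.3406 0.032 ] ang 120.4 r 0.09
```

>>> move_arm --rows '[-0.01,-0.02,0.3,0,0,0,-0.01,-0.02,0.55,0,0,0,-0.01,-0.02,0.75,0,0,0,-0.01,-0.02,0.86,0,0,0,-0.01,-0.02,0.86,0,0,0]'

```text
time: 38.88
tool_pos: [0.4017, 0.349, -0.0044]
orientation: [-0.675, 0.738, -0.001, -0.003]
force: [1.2, -0.9, -0.2]
grip_width: 0.001
grasp_force: 0.0
```

```bash
python3 - <<'E' | grep -v "frac 0.[0-6]"
from h import *
arc(85,117,8,z=-.003)
E
```

```text
[[-0.02, 0.05, -0.01, 0.0, 0.0, -0.05], [-0.01, 0.11, -0.01, 0.0, 0.0, -0.09], [0.0, 0.17, -0.01, 0.0, 0.0, -0.13], [0.02, 0.23, -0.01, 0.0, 0.0, -0.18], [0.04, 0.29, -0.01, 0.0, 0.0, -0.22], [0.06, 0.35, -0.01, 0.0, 0.0, -0.27], [0.09, 0.4, -0.01, 0.0, 0.0, -0.31], [0.12, 0.46, -0.01, 0.0, 0.0, -0.36]]
tcp [ 0.4017  0.349  -0.0044] ang 85.5 r 0.0862 yaw 174.9 F [ 1.2 -0.9 -0.2] j6 -1.11
```

>>> move_arm --rows '[-0.02,0.05,0,0,0,-0.05,-0.01,0.11,0,0,0,-0.09,0,0.17,0,0,0,-0.13,0.02,0.23,0,0,0,-0.18,0.04,0.29,0,0,0,-0.22,0.06,0.35,0,0,0,-0.27,0.09,0.4,0,0,0,-0.31,0.12,0.46,0,0,0,-0.36]'

```text
time: 39.55
tool_pos: [0.3564, 0.3438, -0.0006]
orientation: [0.855, -0.519, 0.0, -0.001]
force: [0.3, 0.6, -0.8]
grip_width: -0.002
grasp_force: 0.0
```

```bash
python3 - <<'E' | grep -v "frac 0.[0-6]"
from h import *
arc(117,130,6,z=-.003);balls(cam("wrist"),.03);balls(cam("top"),.03)
E
```

```text
[[0.01, 0.06, 0.02, 0.0, 0.0, -0.02], [0.02, 0.09, 0.02, 0.0, 0.0, -0.04], [0.02, 0.12, 0.02, 0.0, 0.0, -0.07], [0.02, 0.16, 0.02, 0.0, 0.0, -0.09], [0.03, 0.19, 0.02, 0.0, 0.0, -0.11], [0.04, 0.22, 0.02, 0.0, 0.0, -0.14]]
tcp [ 0.3564  0.3438 -0.0006] ang 115.5 r 0.0895 yaw -152.5 F [ 0.3  0.6 -0.8] j6 -0.62
ball? (np.float32(350.5), np.float32(263.5), np.float32(47.2)) frac 0.91 col [173. 162. 149.] pos [0.3286 0.3258 0.03  ] ang 136.6 r 0.0914
```

>>> move_arm --rows '[0.01,0.04,0.02,0,0,-0.02,0.02,0.08,0.02,0,0,-0.04,0.02,0.11,0.02,0,0,-0.06,0.02,0.14,0.02,0,0,-0.08,0.02,0.17,0.02,0,0,-0.1,0.02,0.17,0.02,0,0,-0.1]'

```text
time: 40.15
tool_pos: [0.3421, 0.3337, -0.0032]
orientation: [0.892, -0.452, 0.0, -0.001]
force: [-1.0, -0.2, -0.3]
grip_width: 0.0
grasp_force: 0.0
```

```bash
python3 - <<'E' | grep -v "frac 0.[0-6]"
from h import *
arc(127,133,3,z=-.003);balls(cam("wrist"),.03);balls(cam("top"),.03)
E
```

```text
[[0.0, 0.03, -0.0, 0.0, 0.0, -0.03], [0.01, 0.06, -0.0, 0.0, 0.0, -0.05], [0.01, 0.09, -0.0, 0.0, 0.0, -0.07]]
tcp [ 0.3421  0.3337 -0.0032] ang 126.8 r 0.0883 yaw -143.7 F [-1.  -0.2 -0.3] j6 -0.48
ball? (np.float32(355.5), np.float32(257.5), np.float32(44.1)) frac 0.98 col [177. 165. 151.] pos [0.3189 0.3067 0.03  ] ang 150.1 r 0.0878
```

>>> move_arm --rows '[0,-0.05,-0.2,0,0,0,0,-0.05,-0.5,0,0,0,0,-0.05,-0.8,0,0,0,0,-0.05,-1.0,0,0,0,0,-0.05,-1.0,0,0,0]'

```text
time: 40.67
tool_pos: [0.3481, 0.3395, 0.1011]
orientation: [0.893, -0.451, 0.001, -0.005]
force: [1.5, -0.2, -1.1]
grip_width: -0.001
grasp_force: 0.0
```

>>> move_arm --rows '[0.08,0.2,0,0,0,0.07,0.08,0.42,0,0,0,0.14,0.08,0.42,0,0,0,0.21,0.08,0.42,0,0,0,0.28,0.08,0.42,0,0,0,0.35,0.08,0.42,0,0,0,0.42,0.08,0.42,0,0,0,0.49,0.08,0.42,0,0,0,0.5]' --fingers 1

```text
time: 41.33
tool_pos: [0.3169, 0.305, 0.096]
orientation: [-0.651, 0.759, 0.0, -0.0]
force: [0.3, -0.3, -0.4]
grip_width: 1.001
grasp_force: 0.0
```

>>> move_arm --rows '[0,0,0,0,0,0.07,0,0,0,0,0,0.14,0,0,0,0,0,0.21,0,0,0,0,0,0.28,0,0,0,0,0,0.35,0,0,0,0,0,0.38,0,0,0,0,0,0.38]'

```text
time: 41.92
tool_pos: [0.3169, 0.305, 0.096]
orientation: [-0.401, 0.916, -0.0, -0.0]
force: [0.2, 0.0, 0.6]
grip_width: 0.999
grasp_force: 0.0
```

```bash
python3 -c "
from h import *
go([.3165,.306,-.011],np.radians(137));w=cam('wrist','w30');balls(w,.029);print(proj(w,[[.316,.306,.029]]))" | grep -v "frac 0.[0-6]"
```

```text
tcp [0.3169 0.305  0.096 ] yaw 137.2 j6 -1.88 shift [-0.005  0.01   1.07 ] turnz 0.003 tilt [ 0. -0. -0.] F [0.2 0.  0.6] g 0.999 t 41.9167
ball? (np.float32(282.5), np.float32(211.5), np.float32(25.8)) frac 0.97 col [155. 145. 133.] pos [0.3179 0.3066 0.029 ] ang 150.5 r 0.0886
[[283.72344991 209.48507428]]
```

>>> move_arm --rows '[0,0.01,0.3,0,0,0,0,0.01,0.6,0,0,0,0,0.01,0.85,0,0,0,0,0.01,1.0,0,0,0,0,0.01,1.0,0,0,0]'

```text
time: 42.38
tool_pos: [0.315, 0.3034, -0.0066]
orientation: [-0.401, 0.916, -0.002, -0.003]
force: [0.3, 0.8, 1.0]
grip_width: 1.002
grasp_force: 0.0
```

>>> move_arm --rows '[0,0,0.07,0,0,0,0,0,0.07,0,0,0,0,0,0.07,0,0,0]'

```text
time: 42.63
tool_pos: [0.3164, 0.3063, -0.0102]
orientation: [-0.401, 0.916, 0.0, 0.001]
force: [-0.8, 0.5, -0.3]
grip_width: 1.001
grasp_force: 0.0
```

>>> move_arm --rows '[0,0,0,0,0,0,0,0,0,0,0,0,0,0,0,0,0,0,0,0,0,0,0,0,0,0,0,0,0,0,0,0,0,0,0,0]' --fingers -1 --grip_force 40

```text
time: 43.13
tool_pos: [0.3163, 0.3063, -0.0102]
orientation: [-0.401, 0.916, 0.0, 0.001]
force: [-2.2, 0.7, 6.4]
grip_width: 0.49
grasp_force: 40.0
```

>>> move_arm --rows '[0,0,-0.1,0,0,0,0,0,-0.2,0,0,0,0,0,-0.4,0,0,0,0,0,-0.7,0,0,0,0,0,-1,0,0,0,0,0,-1,0,0,0]'

```text
time: 43.63
tool_pos: [0.3181, 0.3089, 0.0941]
orientation: [-0.401, 0.916, 0.003, 0.004]
force: [-0.4, -0.5, -1.3]
grip_width: 0.489
grasp_force: 40.8
```

```bash
python3 - <<'E'
from h import *
cam("top","t31");jar("pics/t31.png")
go([.5125,.0655,.115])
E
```

```text
jar (np.float32(409.5), np.float32(194.16666), np.float32(27.5)) [0.5079 0.0641 0.093 ]
tcp [0.3161 0.306  0.0899] yaw 137.2 j6 -1.89 shift [ 0.43  -3.074 -0.255] turnz 0 tilt [ 0.001  0.001 -0.   ] F [-0.6 -0.3 -1.7] g 0.494 t 43.7333
```

>>> move_arm --rows '[0.03,-0.2,-0.1,0,0,0,0.06,-0.5,-0.2,0,0,0,0.11,-0.77,-0.25,0,0,0,0.11,-0.77,-0.25,0,0,0]'

```text
time: 44.07
tool_pos: [0.3658, 0.2422, 0.1133]
orientation: [-0.399, 0.917, -0.001, -0.001]
force: [-0.7, -0.5, -1.6]
grip_width: 0.49
grasp_force: 41.0
```

>>> move_arm --rows '[0.03,-0.3,0,0,0,0,0.06,-0.6,0,0,0,0,0.11,-0.77,0,0,0,0,0.11,-0.77,0,0,0,0]'

```text
time: 44.4
tool_pos: [0.414, 0.1822, 0.1121]
orientation: [-0.399, 0.917, -0.001, -0.002]
force: [-0.1, 0.8, -1.8]
grip_width: 0.492
grasp_force: 41.1
```

>>> move_arm --rows '[0.03,-0.3,0,0,0,0,0.06,-0.6,0,0,0,0,0.11,-0.77,0,0,0,0,0.11,-0.77,0,0,0,0]'

```text
time: 44.73
tool_pos: [0.4633, 0.1228, 0.1124]
orientation: [-0.399, 0.917, -0.0, -0.002]
force: [0.5, -0.4, -1.7]
grip_width: 0.495
grasp_force: 41.2
```

>>> move_arm --rows '[0.03,-0.3,0,0,0,0,0.06,-0.6,0,0,0,0,0.1,-0.77,0,0,0,0,0.1,-0.77,0,0,0,0,0.1,-0.77,0,0,0,0]'

```text
time: 45.15
tool_pos: [0.5121, 0.065, 0.1127]
orientation: [-0.4, 0.916, 0.0, -0.002]
force: [-0.2, 1.0, -1.6]
grip_width: 0.493
grasp_force: 41.3
```

```bash
python3 - <<'E'
from h import *
go([.5125,.0655,.05]); jarw([.513,.066],"w32")
E
```

```text
tcp [0.5121 0.065  0.1127] yaw 137.2 j6 -1.19 shift [-0.009 -0.001  0.627] turnz 0 tilt [ 0.001 -0.002  0.   ] F [-0.2  1.  -1.6] g 0.493 t 45.15
jarw n 54 [0.511  0.0692 0.0587] med err 0.0029
```

>>> move_arm --rows '[-0.01,0,0.2,0,0,0,-0.01,0,0.4,0,0,0,-0.01,0,0.6,0,0,0,-0.01,0,0.6,0,0,0]'

```text
time: 45.53
tool_pos: [0.5096, 0.0658, 0.0504]
orientation: [-0.401, 0.916, 0.001, -0.004]
force: [-0.1, -0.2, -1.4]
grip_width: 0.49
grasp_force: 41.3
```

>>> move_arm --rows '[0,0,0,0,0,0,0,0,0,0,0,0,0,0,0,0,0,0,0,0,0,0,0,0]' --fingers 0.35

```text
time: 45.87
tool_pos: [0.5146, 0.0664, 0.0556]
orientation: [-0.401, 0.916, -0.0, 0.001]
force: [0.4, -0.8, 0.1]
grip_width: 0.677
grasp_force: 0.0
```

>>> move_arm --rows '[0,0,-0.2,0,0,0,0,0,-0.5,0,0,0,0,0,-0.8,0,0,0,0,0,-1,0,0,0]'

```text
time: 46.2
tool_pos: [0.5151, 0.0661, 0.1581]
orientation: [-0.401, 0.916, -0.0, 0.003]
force: [-0.3, 0.4, 0.7]
grip_width: 0.676
grasp_force: 0.0
```

>>> move_arm --rows '[-0.3,0.2,0,0,0,0,-0.6,0.5,0,0,0,0,-0.6,0.8,0,0,0,0,-0.6,0.8,0,0,0,0]'

```text
time: 46.53
tool_pos: [0.494, 0.1673, 0.1552]
orientation: [-0.402, 0.915, 0.001, 0.001]
force: [-1.2, -1.0, 0.6]
grip_width: 0.675
grasp_force: 0.0
```

```bash
python3 - <<'E'
from h import *
go([.5125,.0655,.05]); cam("wrist","w33")
E
```

```text
tcp [0.494  0.1673 0.1552] yaw 137.5 j6 -1.38 shift [ 0.627 -0.825  1.05 ] turnz 0 tilt [ 0.     0.001 -0.   ] F [-1.2 -1.   0.6] g 0.675 t 46.5333
```

View pics/w33.png

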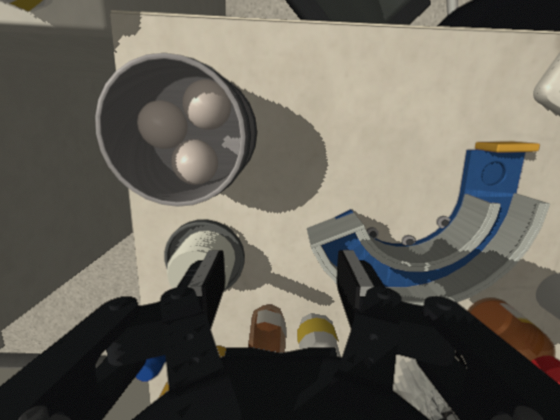

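All three balls lie in the jar at (207,104), (162,124) and (195,161); the brush stands in its dish at (205,250). I back the arm off and hand in.

>>> move_arm --rows '[0,0,-0.3,0,0,0,0,0,-0.6,0,0,0,0,0,-0.8,0,0,0,0,0,-0.8,0,0,0,0,0,-0.8,0,0,0,0,0,-0.8,0,0,0]'

```text
time: 47.08
tool_pos: [0.4954, 0.1634, 0.2339]
orientation: [-0.4, 0.916, 0.0, -0.0]
force: [-0.1, 0.5, -1.1]
grip_width: 0.681
grasp_force: 0.0
```

```bash
python3 - <<'E'
from h import *
t=cam("top","tend");s=cam("scene","send")
Hs=s["hsv"];bs=(abs(Hs[:,:,0].astype(int)-112)<14)&(Hs[:,:,1]>130)
print([b for b in blobs(bs) if 335<b[0][0]<370 and 110<b[0][1]<190])
print(manip.job_done())
E
```

```text
[(array([352.2, 145.7]), [347, 128, 11, 38, 266])]
the job is handed in; nothing more can be done
None
```

The job is handed in at about 47 s of robot time: the jar got three full brush strokes, the brush is upright in its dish, and all three balls are in the jar; the hand-in reported no score.

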